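# Bring the interlocked bath manifold into service

## Task

Bring the water-bath valve bank into service: swing the red, yellow and blue levers, and last of all the green main lever, from the robot's side fully over to their far stops and leave them there. A hidden interlock frees them one at a time in an order that differs every time (only the green one is always last), so feel gently which lever is free; never force a barred one, which would drive the red overload pin well out of the bank's end. Leave everything else on the bench where it stands.

Things in the scene. Friction and masses are not known exactly. Their poses are not given: they have to be found in the camera images.
- bank: fixed grey valve bank with a teal front strip, 140 (x) x 400 (y) x 85 mm high, origin at the centre of its underside on the bench; its x points from the robot's side to the far side, the way levers are thrown, y along the row to the robot's left. Pipe header on its far side up to 138 mm from the origin, below the top
- lever_left (a joint): red lever (leftmost of the row seen from the robot): 0 = leaning 0.55 rad towards the robot's side, starts within 0.06 rad of it; 1.1 = far stop. Stays where left. Free: about 2 N at the grip all the way. Barred: as easy up to 0.17 rad, then 6 N at 0.2 rad, 12 N at 0.25 rad. A touch faster than 80 mm/s can read as a knock of several N on any lever
- lever_mid (a joint): yellow lever (second from the left): 0 = leaning 0.55 rad towards the robot's side, starts within 0.06 rad of it; 1.1 = far stop. Stays where left. Free: about 2 N at the grip all the way. Barred: as easy up to 0.17 rad, then 6 N at 0.2 rad, 12 N at 0.25 rad. A touch faster than 80 mm/s can read as a knock of several N on any lever
- lever_right (a joint): blue lever (third from the left): 0 = leaning 0.55 rad towards the robot's side, starts within 0.06 rad of it; 1.1 = far stop. Stays where left. Free: about 2 N at the grip all the way. Barred: as easy up to 0.17 rad, then 6 N at 0.2 rad, 12 N at 0.25 rad. A touch faster than 80 mm/s can read as a knock of several N on any lever
- lever_main (a joint): green main lever (rightmost): 0 = leaning 0.55 rad towards the robot's side, starts within 0.06 rad of it; 1.1 = far stop. Stays where left. Free: about 2 N at the grip all the way. Barred: as easy up to 0.17 rad, then 6 N at 0.2 rad, 12 N at 0.25 rad. A touch faster than 80 mm/s can read as a knock of several N on any lever. Always freed last
- left_grip (a point): centre of the leftmost lever's (red) grip, an upright cylinder 26 mm across and 60 mm long on a 12 mm steel rod; the point lies 105 mm from the lever's pivot and moves with the lever; the pivot is 75 mm above the bench at bank x = 0, y = 150 mm, the top of the grip is 135 mm from the pivot
- mid_grip (a point): centre of the second lever's (yellow) grip, an upright cylinder 26 mm across and 60 mm long on a 12 mm steel rod; the point lies 105 mm from the lever's pivot and moves with the lever; the pivot is 75 mm above the bench at bank x = 0, y = 65 mm, the top of the grip is 135 mm from the pivot
- right_grip (a point): centre of the third lever's (blue) grip, an upright cylinder 26 mm across and 60 mm long on a 12 mm steel rod; the point lies 105 mm from the lever's pivot and moves with the lever; the pivot is 75 mm above the bench at bank x = 0, y = -20 mm, the top of the grip is 135 mm from the pivot
- main_grip (a point): centre of the rightmost lever's (green) grip, an upright cylinder 26 mm across and 60 mm long on a 12 mm steel rod, with a green cross-bar 60 mm wide along y and 26 mm thick, centred 122 mm from the pivot; the point lies 105 mm from the lever's pivot and moves with the lever; the pivot is 75 mm above the bench at bank x = 0, y = -135 mm, the top of the grip is 135 mm from the pivot
- overload (a joint): red overload pin, 16 mm across, on the left (+y) end of the bank, held in by a preloaded spring: how far (m) it has come out, 0 at rest (its red end then shows 3 mm). It moves out only while a barred lever is pushed with more than about 12 N at its grip (8 mm at about 18 N, with the lever at about 0.55 rad, some 30 mm of grip travel past the block) and springs back when the lever is let go
- beaker: open glass beaker, 80 mm wide, 100 mm high; bystander, origin at the centre of its underside
- phone: black phone lying flat, 72 x 150 x 9 mm; bystander, origin at the centre of its underside
- jar: amber jar, 70 mm wide, 90 mm high; bystander, origin at the centre of its underside
- spray: yellow spray bottle, 72 mm wide, 200 mm high; bystander, origin at the centre of its underside
- dish: low glass dish, 90 mm wide, 18 mm high; bystander, origin at the centre of its underside
- flask: clear bottle with a blue cap, 68 mm wide, 160 mm high; bystander, origin at the centre of its underside
- spatula_grip (a point): bystander: handle of a black spatula 190 mm long lying flat on the bench

How it is judged:
On the way, in this order (a step that is already met when the one before it is completed fails the run):
1. the red, yellow and blue levers are all thrown, the green one not yet (value of joint each of lever_left, lever_mid, lever_right above 0.95 rad and value of joint lever_main below 0.5 rad), for 0.1 s.
2. the green main lever is thrown too (value of joint each of lever_left, lever_mid, lever_right, lever_main above 0.95 rad), for 0.2 s.
At the end, for the whole second after the job is handed in: all four levers stand at their far stops (each over 0.95 of 1.1 rad) and at rest, and the overload pin is back in (under 3 mm) (all of step 2 and velocity of joint lever_left between -0.1 and 0.1 rad/s and velocity of joint lever_mid between -0.1 and 0.1 rad/s and velocity of joint lever_right between -0.1 and 0.1 rad/s and velocity of joint lever_main between -0.1 and 0.1 rad/s and value of joint overload below 0.003 m); the robot touches nothing.
It fails at once if a barred lever is forced: the overload pin comes out more than 8 mm (value of joint overload above 0.008 m).
It fails at once if a bystander is moved more than 30 mm or tipped over (distance of any of beaker, phone, jar, spray, dish, flask, spatula_grip from where it was at the start of the episode above 0.03 m or angle between any of beaker, phone, jar, spray, dish, flask's own z axis and vertical above 0.5 rad).
It also fails if it takes over 64 s, if anything falls off the work surface, if the arm or the gripper's body presses on something with over 40 N, if the wrist force passes 120 N, or if a joint passes its speed limit or range.

## Robot

A 6-joint arm with a two-finger parallel gripper is mounted at the origin on the work surface. World frame = base frame: x ahead of the robot, y to its left, z up, the work surface at z = 0. Lengths are in m, angles in rad, forces in N, time in s.
With the tool pointing down it reaches from about 0.25 to 0.8 m from the base axis. Payload 3.9 kg.
Tool frame: the origin (TCP) lies between the finger pads; the fingertips stand 8 mm ahead of it and the grasp point (between the pads) lies 11 mm behind it; z points along the fingers, y is the direction in which the jaws open and shut (so a half turn about z gives the same grasp; the last joint's range is limited). The gripper opens to 85 mm and grips with 20 to 120 N. Pads are 22 mm wide; open, the fingers measure 114 mm over their backs; the gripper's body (76 mm by 85 mm) begins 54 mm behind the grasp point. The pads swing forward as they close: fully open they stand 13 mm farther back than shut.
Start: joints at [-1.276, 0.26, -0.138, 1.173, 0, 1.571], TCP at [0.153, -0.502, 0.208] pointing down, gripper open.
Joint ranges: [-2.78, 2.78], [-0.83, 1.72], [-1.28, 1.37], [-1.9, 2.12], [-1.57, 1.48], [-3.14, 3.14]. Speed limits (rad/s): [2.57, 2.57, 3.14, 3.14, 3.14, 3.14].

## Interface

Orientations are given as a unit quaternion [w, x, y, z].
In Python, from plant import * gives the robot as it stands.
- The arm moves only by the tool servo_tool, never from a script. Its arguments are lists of equal length, an entry for each row: "translation": the shift along the tool's x, y, z in mm, a list of three; "rot": the turn, a rotation vector about the tool's x, y, z in degrees, a list of three; "claw": the opening, from 0 (shut) to 1 (fully open). In form: {"translation": [[dx, dy, dz], ...], "rot": [[rx, ry, rz], ...], "claw": [claw, ...]}. A call has 1 to 10 rows; each row is the pose to reach, as a shift and turn from the pose commanded when the call began, along the tool's axes at that moment; what a row does not reach only later rows make up. A row lasts 1/12 s, in which the tool goes at most 41.7 mm and 7.16 degrees, less where a joint would pass 70% of its speed; a pose out of reach is approached as far as the arm can. A call with a gripper value outside its range is refused whole. The fingers move at their own pace and stop on an object; "squeeze" is the grip in N (left out, the last holds). Time passes only in rows, so rows that repeat a pose let the fingers close. It gives the time, the measured TCP pose, the force and the opening at its end, in the units of the state.
- observe(): the state, without advancing time (a new reading comes with each control period).
- capture(name): name is "side" or "top" or "wrist"; returns a dict with "image" (480x640x3 uint8, red, green, blue), "fx", "fy", "cx", "cy" (pixels), "R" (3x3) and "t" (3): a world point X has camera coordinates R X + t; the wrist camera has in their place "T_tool_cam" (4x4, takes a point from camera to tool coordinates, whose origin is the TCP and whose axes are the flange's). Camera axes: x right, y down, z forward; pixel columns grow to the right and rows downward; lengths in m; the calibration is good to about 2 mm. A picture is of the moment at which its call begins: read the wrist's pose just before it. There is no depth.
- close_job(): hands the job in, once; it reports no verdict.
The state is a dict: "t": time; "q": joint angles; "qd": joint speeds; "joint_torque": joint torques, N m; "position": TCP position; "eef_rot": TCP orientation; "contact_force": force on the tool from outside, world axes, zero at the start; "moment": the same for the moment, N m; "finger_gap": finger opening in m.
Only numpy, scipy, OpenCV 4.12 (cv2) and the standard library are available. Lean on these libraries where they do the work, as an engineer would, in place of code of your own. Each camera call takes 0.05 s, during which the arm holds its last target.

## Working session

There is one attempt and no reset: what is moved stays moved. The work goes in short steps, Python scripts to look and compute and a tool call to move; the robot and the scene stay as the last step left them, time stands still between calls to the robot, and variables do not carry over. Pictures are saved under pics/ and viewed, and the job is handed in when it is done.

Besides the shell and the picture viewer there is one more tool, called after ">>>" in YAML: its name, and indented under it one key for each argument. servo_tool: Moves the arm, as the interface text tells. Its arguments: {"type":"object","properties":{"translation":{"type":"array","items":{"type":"array","items":{"type":"number"}}},"rot":{"type":"array","items":{"type":"array","items":{"type":"number"}}},"claw":{"type":"array","items":{"type":"number"}},"squeeze":{"type":"number"}},"required":["translation","rot","claw"]}

```bash
mkdir -p pics; ls
python3 - <<'E'
from plant import *
import cv2
print(observe())
for n in ["side","top"]:
    c=capture(n); cv2.imwrite(f"pics/{n}0.png",c["image"][:,:,::-1]); print(n,{k:v for k,v in c.items() if k!="image"})
E
```

```text
pics
{'t': 0.0, 'q': array([-1.27602318e+00,  2.60650481e-01, -1.39392243e-01,  1.17270361e+00,
       -3.94561318e-06,  1.57079866e+00]), 'qd': array([ 0.00076078,  0.00200467,  0.00117157,  0.00066055, -0.00165127,
        0.00079335]), 'joint_torque': array([ 1.95487657e-03, -4.05678141e+01,  2.53921562e+01,  1.88617181e-02,
       -9.08515494e-05, -1.05975047e-05]), 'position': array([ 0.15230814, -0.5016479 ,  0.20717377]), 'eef_rot': array([-9.64143924e-04,  9.89157947e-01,  1.46852324e-01, -1.45135420e-04]), 'contact_force': array([-0.66995035,  0.53363813,  0.05131065]), 'moment': array([-0.02241926,  0.01601967, -0.01864187]), 'finger_gap': 0.08544874441269398}
side {'fx': 542.3292587754506, 'fy': 542.3292587754506, 'cx': 328.072715072694, 'cy': 232.62082455932784, 'R': array([[-0.77063546, -0.63712212,  0.01401378],
       [-0.38531407,  0.4483186 , -0.80656277],
       [ 0.50759634, -0.62696558, -0.59098233]]), 't': array([0.37921325, 0.3020781 , 1.10415283])}
top {'fx': 493.3500560920744, 'fy': 493.3500560920744, 'cx': 315.86211203457094, 'cy': 237.22754472640327, 'R': array([[ 0.01987692, -0.99937266,  0.02931189],
       [-0.99714847, -0.02195038, -0.07220186],
       [ 0.07279997, -0.02779315, -0.99695923]]), 't': array([-0.03219712,  0.51230168,  1.16084158])}
```

View pics/side0.png

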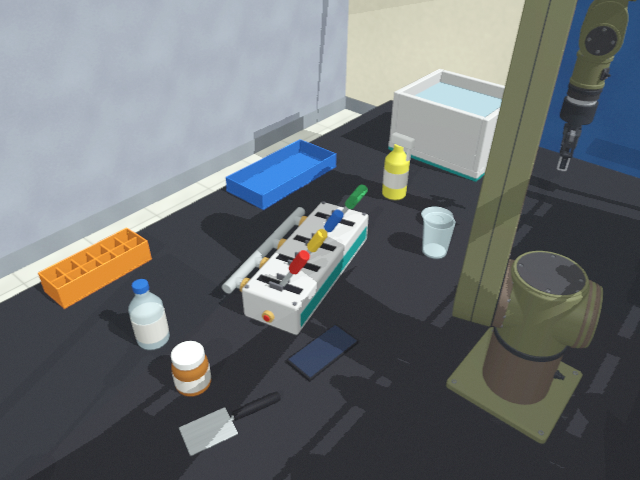

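View pics/top0.png

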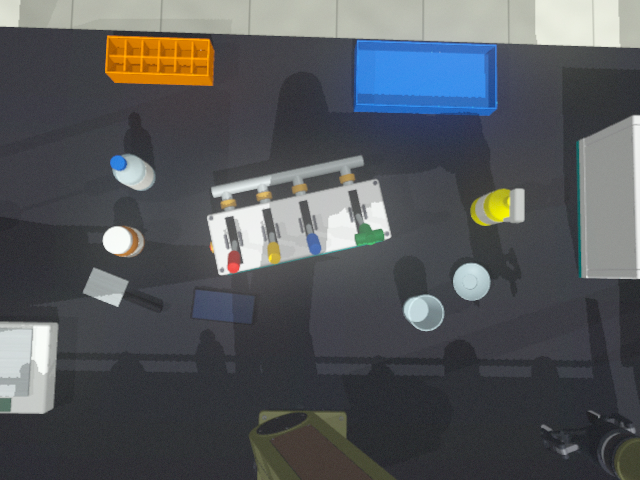

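The bank sits mid-picture in the top view, turned about 11°, with levers leaning toward the robot. I'll enlarge it next.

Run:
```python
import cv2
im=cv2.imread("pics/top0.png")[140:290,195:405]
cv2.imwrite("pics/top0c.png",cv2.resize(im,None,fx=3.8,fy=3.8,interpolation=cv2.INTER_CUBIC))
im=cv2.imread("pics/side0.png")[175:335,215:385]
cv2.imwrite("pics/side0c.png",cv2.resize(im,None,fx=3.7,fy=3.7,interpolation=cv2.INTER_CUBIC))
```

```text
(no output)
```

View pics/top0c.png

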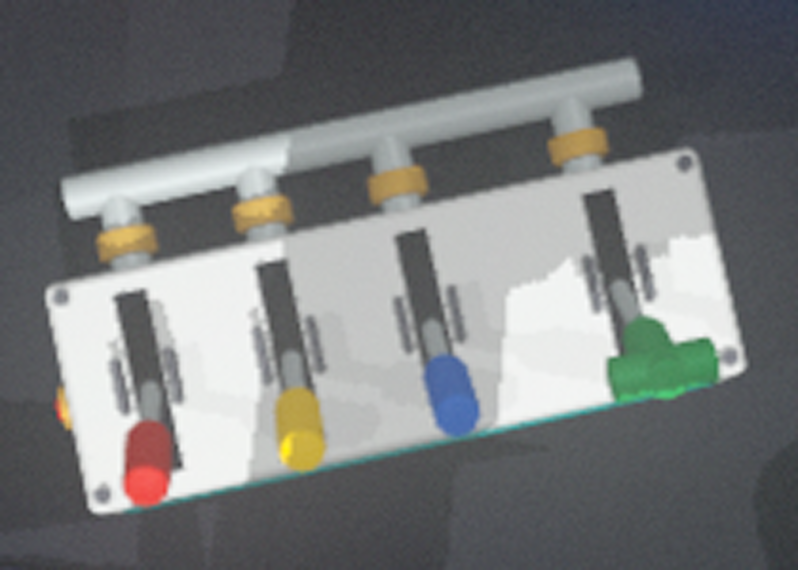

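View pics/side0c.png

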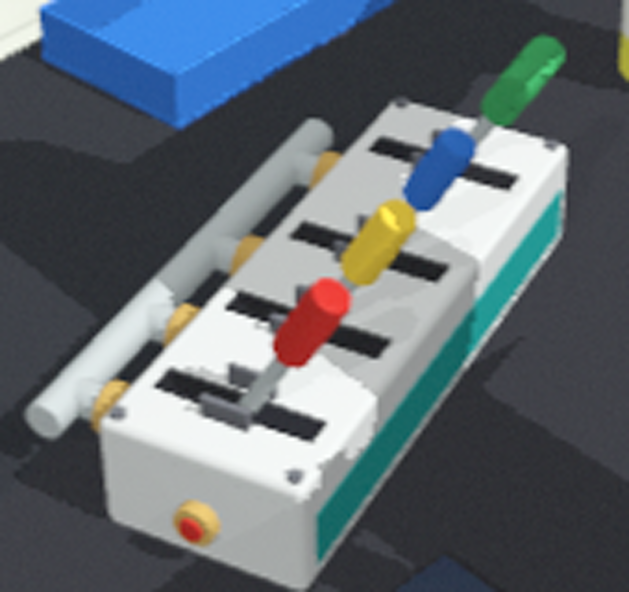

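```bash
cat > h.py <<'E'
import numpy as np
from scipy.optimize import least_squares
from scipy.spatial.transform import Rotation as Rn
E
python3 - <<'E'
from plant import *
from h import *
C={n:capture(n) for n in("top","side")}
def pr(c,X):
    p=C[c]["R"]@X+C[c]["t"]; return np.array([C[c]["fx"]*p[0]/p[2]+C[c]["cx"],C[c]["fy"]*p[1]/p[2]+C[c]["cy"]])
loc={"FL":(.07,.2,.085),"FR":(.07,-.2,.085),"NR":(-.07,-.2,.085),"NL":(-.07,.2,.085)}
top={"FL":(47,285),"FR":(693,148),"NR":(746,370),"NL":(91,515)}
side={"FL":(102,425),"NL":(312,498),"NR":(569,148),"FR":(395,100)}
obs=[("top",k,np.array(v)/3.8+[195,140]) for k,v in top.items()]+[("side",k,np.array(v)/3.7+[215,175]) for k,v in side.items()]
def W(p,l): return np.array([p[0],p[1],0])+Rn.from_euler('z',p[2]).apply(l)
f=lambda p:np.concatenate([pr(c,W(p,loc[k]))-o for c,k,o in obs])
r=least_squares(f,[.5,0,.2],loss="soft_l1"); p=r.x
print("bank",p,np.degrees(p[2])); print(f(p).reshape(-1,2).round(1))
for n,y in dict(red=.15,yel=.065,blu=-.02,grn=-.135).items():
    print(n,"grip centre",W(p,(-.055,y,.165)).round(3),"standoff tcp",W(p,(-.115,y,.166)).round(3),"top px",[pr(c,W(p,(-.0706,y,.19))).round(0) for c in C])
s=observe();R=Rn.from_quat(s["eef_rot"],scalar_first=True);print("tool",R.as_matrix().round(3))
for y in(.15,-.135):
  for x in (-.115,.03):
    d=W(p,(x,y,.166))-s["position"];print(y,x,"shift tool mm",(R.inv().apply(d)*1000).round(0))
np.save("bank.npy",p)
E
```

```text
bank [0.53028262 0.01845802 0.24492281] 14.033043421736243
[[-1.8  1.3]
 [ 0.5 -0.9]
 [ 0.8  0.3]
 [-0.3  1.7]
 [-0.9 -0.4]
 [-1.2 -0.1]
 [ 0.7 -1.2]
 [ 0.1 -1.2]]
red grip centre [0.441 0.151 0.165] standoff tcp [0.382 0.136 0.166] top px [array([234., 272.]), array([309., 257.])]
yel grip centre [0.461 0.068 0.165] standoff tcp [0.403 0.054 0.166] top px [array([275., 263.]), array([327., 235.])]
blu grip centre [ 0.482 -0.014  0.165] standoff tcp [ 0.424 -0.029  0.166] top px [array([316., 254.]), array([343., 216.])]
grn grip centre [ 0.51  -0.126  0.165] standoff tcp [ 0.451 -0.14   0.166] top px [array([371., 241.]), array([362., 192.])]
tool [[ 0.957  0.291 -0.   ]
 [ 0.291 -0.957  0.001]
 [-0.    -0.001 -1.   ]]
0.15 -0.115 shift tool mm [ 405. -544.   42.]
0.15 0.03 shift tool mm [ 550. -536.   42.]
-0.135 -0.115 shift tool mm [ 391. -259.   42.]
-0.135 0.03 shift tool mm [ 536. -252.   42.]
```

>>> servo_tool:
  translation:
    - [30,-28,0]
    - [60,-56,0]
    - [90,-84,0]
    - [120,-112,0]
    - [150,-140,0]
    - [180,-168,0]
    - [210,-196,0]
    - [240,-224,0]
    - [270,-252,0]
    - [300,-280,0]
  rot:
    - [0,0,0]
    - [0,0,0]
    - [0,0,0.5]
    - [0,0,1]
    - [0,0,1.5]
    - [0,0,2]
    - [0,0,2.8]
    - [0,0,2.8]
    - [0,0,2.8]
    - [0,0,2.8]
  claw: [0,0,0,0,0,0,0,0,0,0]

```text
t: 1.03
position: [0.3587, -0.1454, 0.2082]
eef_rot: [0.0, 0.992, 0.123, 0.0]
contact_force: [-0.4, -1.1, 0.2]
finger_gap: 0.0002
```

>>> servo_tool:
  translation:
    - [20,-25,0]
    - [40,-50,5]
    - [60,-75,15]
    - [80,-97,25]
    - [85,-97,35]
    - [85,-97,42]
    - [85,-97,42]
    - [85,-97,42]
    - [85,-97,42]
  rot:
    - [0,0,0]
    - [0,0,0]
    - [0,0,0]
    - [0,0,0]
    - [0,0,0]
    - [0,0,0]
    - [0,0,0]
    - [0,0,0]
    - [0,0,0]
  claw: [0,0,0,0,0,0,0,0,0]

```text
t: 1.78
position: [0.4167, -0.0332, 0.1663]
eef_rot: [0.0, 0.993, 0.122, -0.0]
contact_force: [-0.5, 0.8, 0.6]
finger_gap: -0.0002
```

```bash
cat >> h.py <<'E'
def st():
    from plant import observe
    p=np.load("bank.npy"); s=observe()
    R=Rn.from_euler('z',p[2])
    print("t",round(s["t"],2),"bank xyz mm",(R.inv().apply(s["position"]-[p[0],p[1],0])*1000).round(1),"F bank",R.inv().apply(s["contact_force"]).round(2),"yaw",2*np.arcsin(s["eef_rot"][2]).round(4))
E
python3 - <<'E'
from plant import *
from h import *
import cv2
st()
for n in ("side","top"):
    c=capture(n)["image"][:,:,::-1]; 
    c=c[140:340,200:420]
    cv2.imwrite(f"pics/{n}1.png",cv2.resize(c,None,fx=2.8,fy=2.8,interpolation=cv2.INTER_CUBIC))
E
```

```text
t 1.78 bank xyz mm [-122.7  -22.6  166.3] F bank [-0.26  0.85  0.59] yaw 0.2444
```

View pics/side1.png

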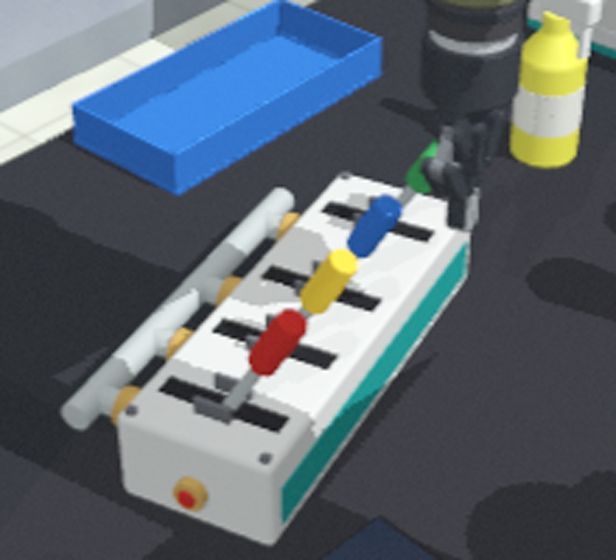

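View pics/top1.png

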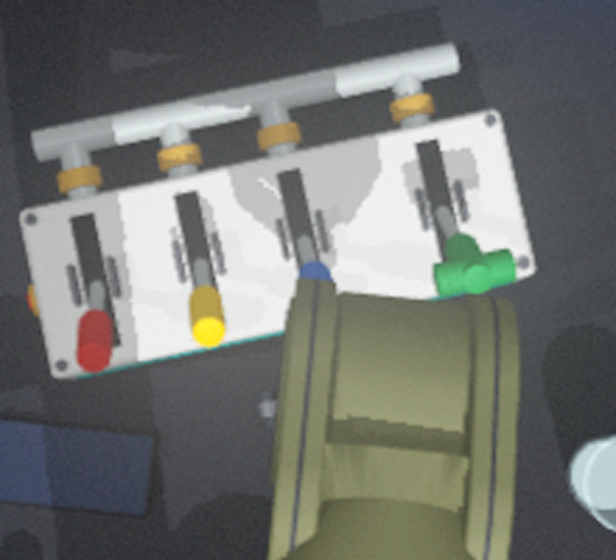

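>>> servo_tool:
  translation:
    - [5,0,0]
    - [10,0,0]
    - [15,0,0]
    - [19,0,0]
    - [23,0,0]
    - [27,0,0]
    - [31,0,0]
    - [35,0,0]
    - [39,0,0]
    - [43,0,0]
  rot:
    - [0,0,0]
    - [0,0,0]
    - [0,0,0]
    - [0,0,0]
    - [0,0,0]
    - [0,0,0]
    - [0,0,0]
    - [0,0,0]
    - [0,0,0]
    - [0,0,0]
  claw: [0,0,0,0,0,0,0,0,0,0]

```text
t: 2.72
position: [0.4592, -0.0219, 0.166]
eef_rot: [-0.0, 0.992, 0.123, -0.0]
contact_force: [0.3, -0.5, 0.2]
finger_gap: 0.0
```

```bash
python3 -c "
from h import *;st()"
```

```text
t 2.72 bank xyz mm [-78.8 -21.9 166. ] F bank [ 0.16 -0.6   0.17] yaw 0.246
```

>>> servo_tool:
  translation:
    - [3,0,0]
    - [6,0,0]
    - [8,0,0]
    - [8,0,0]
  rot:
    - [0,0,0]
    - [0,0,0]
    - [0,0,0]
    - [0,0,0]
  claw: [0,0,0,0]

```text
t: 3.05
position: [0.4628, -0.021, 0.1672]
eef_rot: [0.001, 0.992, 0.122, -0.003]
contact_force: [-11.5, -2.8, 16.5]
finger_gap: -0.0002
```

Run:
```python
from plant import *
from h import *
import cv2
st()
for n in ("side","wrist"):
    c=capture(n)["image"][:,:,::-1]
    if n=="side": c=cv2.resize(c[140:340,200:420],None,fx=2.8,fy=2.8,interpolation=cv2.INTER_CUBIC)
    cv2.imwrite(f"pics/{n}2.png",c)
st()
```

```text
t 3.05 bank xyz mm [-75.1 -21.9 167.2] F bank [-11.84   0.11  16.52] yaw 0.2454
t 3.15 bank xyz mm [-75.1 -21.9 167.2] F bank [-12.28  -0.39  17.15] yaw 0.2454
```

View pics/side2.png

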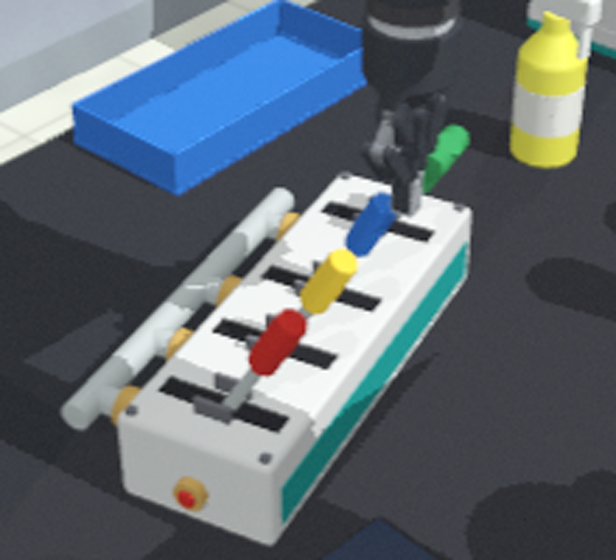

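View pics/wrist2.png

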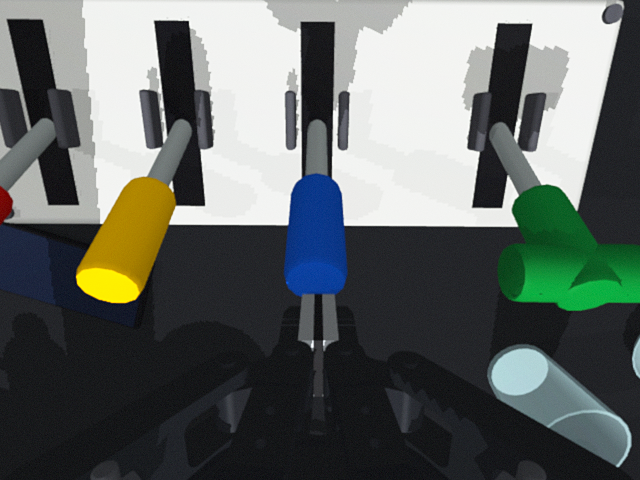

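Force points along the lever's axis, meaning that the grip's end cap catches a ledge on the finger. I'll back off and come in higher, so that only the pads touch the grip, and then follow the arc.

>>> servo_tool:
  translation:
    - [-15,0,0]
    - [-35,0,0]
    - [-48,0,-4]
    - [-48,0,-12]
    - [-48,0,-12]
    - [-43,0,-12]
    - [-38,0,-12]
    - [-33,0,-12]
    - [-29,0,-12]
    - [-25,0,-12]
  rot:
    - [0,0,0]
    - [0,0,0]
    - [0,0,0]
    - [0,0,0]
    - [0,0,0]
    - [0,0,0]
    - [0,0,0]
    - [0,0,0]
    - [0,0,0]
    - [0,0,0]
  claw: [0,0,0,0,0,0,0,0,0,0]

```text
t: 3.98
position: [0.4432, -0.0259, 0.1777]
eef_rot: [-0.0, 0.992, 0.123, -0.0]
contact_force: [0.1, 0.4, 0.3]
finger_gap: -0.0
```

Run:
```python
from plant import *
from h import *
import cv2
st()
c=capture("side")["image"][:,:,::-1]
cv2.imwrite(f"pics/side3.png",cv2.resize(c[160:280,260:410],None,fx=4.5,fy=4.5,interpolation=cv2.INTER_CUBIC))
```

```text
t 3.98 bank xyz mm [-95.2 -21.9 177.7] F bank [0.22 0.32 0.34] yaw 0.2464
```

View pics/side3.png

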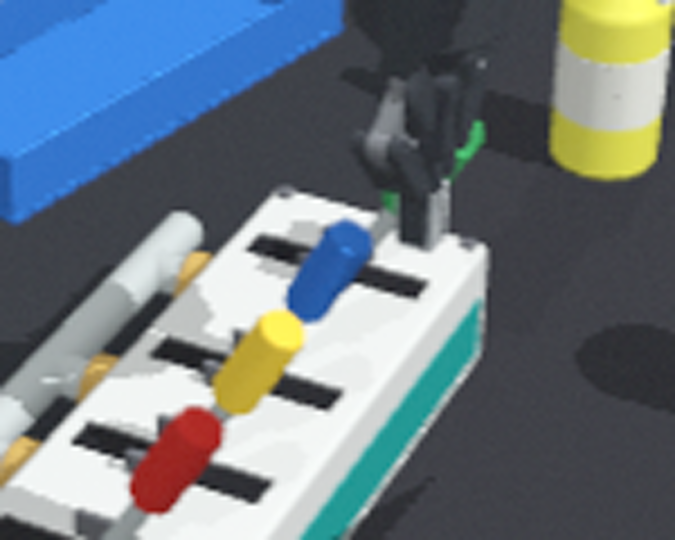

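>>> servo_tool:
  translation:
    - [4,0,0]
    - [8,0,-1]
    - [12,0,-3]
    - [16,0,-5]
    - [20,0,-7]
    - [23,0,-9]
    - [25,0,-10]
    - [25,0,-10]
  rot:
    - [0,0,0]
    - [0,0,0]
    - [0,0,0]
    - [0,0,0]
    - [0,0,0]
    - [0,0,0]
    - [0,0,0]
    - [0,0,0]
  claw: [0,0,0,0,0,0,0,0]

```text
t: 4.7
position: [0.4673, -0.02, 0.1884]
eef_rot: [0.0, 0.992, 0.123, 0.0]
contact_force: [-0.3, -0.3, -0.1]
finger_gap: -0.0002
```

Run:
```python
from plant import *
from h import *
import cv2
st()
c=capture("side")["image"][:,:,::-1]
cv2.imwrite(f"pics/side4.png",cv2.resize(c[160:280,260:410],None,fx=4.5,fy=4.5,interpolation=cv2.INTER_CUBIC))
st()
```

```text
t 4.7 bank xyz mm [-70.4 -22.  188.4] F bank [-0.37 -0.22 -0.09] yaw 0.246
t 4.75 bank xyz mm [-70.9 -21.9 188.2] F bank [0.44 0.05 0.11] yaw 0.246
```

View pics/side4.png

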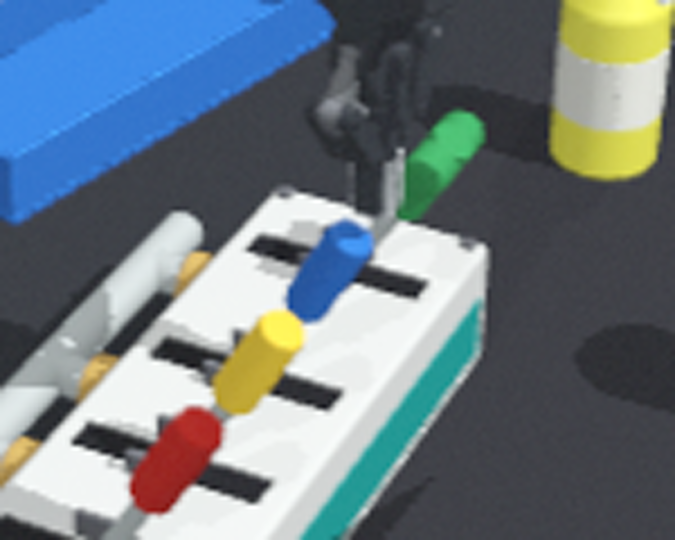

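>>> servo_tool:
  translation:
    - [3,0,-1]
    - [6,0,-2]
    - [9,0,-3]
    - [11,0,-4]
    - [11,0,-4]
  rot:
    - [0,0,0]
    - [0,0,0]
    - [0,0,0]
    - [0,0,0]
    - [0,0,0]
  claw: [0,0,0,0,0]

```text
t: 5.17
position: [0.4779, -0.0173, 0.1922]
eef_rot: [0.0, 0.992, 0.123, 0.0]
contact_force: [-0.8, -0.7, -0.3]
finger_gap: -0.0
```

```bash
cat >> h.py <<'E'
def ang(px,y,r=.135,cam="side"):
    # joint angle from the pixel of the grip-cap centre
    from plant import capture
    c=capture(cam); p=np.load("bank.npy"); R=Rn.from_euler('z',p[2])
    def f(th):
        X=R.apply([r*np.sin(th[0]-.55),y,.075+r*np.cos(th[0]-.55)])+[p[0],p[1],0]
        q=c["R"]@X+c["t"]; return [c["fx"]*q[0]/q[2]+c["cx"]-px[0],c["fy"]*q[1]/q[2]+c["cy"]-px[1]]
    s=least_squares(f,[.1]); return s.x[0].round(3),np.round(s.fun,1)
E
python3 - <<'E'
from plant import *
from h import *
import cv2
st()
print(ang((337.8,211.8),-.02),"yel",ang((283/4.5+260,327/4.5+160),.065),"red",ang((202/4.5+260,425/4.5+160),.15))
c=capture("side")["image"][:,:,::-1]
cv2.imwrite(f"pics/side5.png",cv2.resize(c[160:280,260:410],None,fx=4.5,fy=4.5,interpolation=cv2.INTER_CUBIC))
st()
E
```

```text
t 5.17 bank xyz mm [-59.5 -22.  192.2] F bank [-0.94 -0.51 -0.28] yaw 0.2462
(np.float64(0.106), array([ 0.1, -0.2])) yel (np.float64(0.075), array([ 0.2, -0.3])) red (np.float64(0.074), array([ 0.2, -0.2]))
t 5.37 bank xyz mm [-60.3 -21.9 191.9] F bank [-0.2   0.03  0.36] yaw 0.246
```

View pics/side5.png

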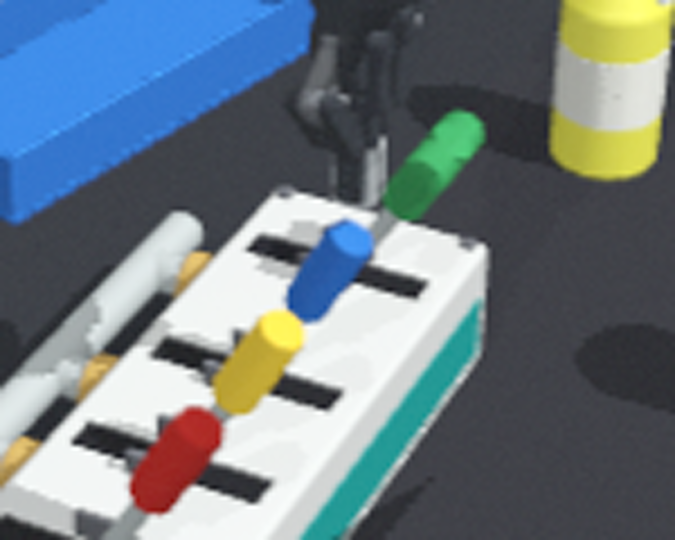

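Run:
```python
from plant import *
from h import *
import cv2
c=capture("wrist"); cv2.imwrite(f"pics/wrist5.png",c["image"][:,:,::-1]);print(c["T_tool_cam"].round(3),c["fx"],c["cx"],c["cy"])
S=capture("side");s=observe();R=Rn.from_quat(s["eef_rot"],scalar_first=True)
for o in [(0,0,.008),(.011,0,.008),(.011,.015,.008),(-.011,0,.008)]:
    X=R.apply(o)+s["position"];q=S["R"]@X+S["t"];u=np.array([S["fx"]*q[0]/q[2]+S["cx"],S["fy"]*q[1]/q[2]+S["cy"]]);print(o,((u-[260,160])*4.5).round())
```

```text
[[-0.001 -0.952 -0.307  0.078]
 [ 1.    -0.001 -0.    -0.   ]
 [-0.    -0.307  0.952 -0.166]
 [ 0.     0.     0.     1.   ]] 374.7466899475956 317.88825621597465 240.02291548334046
(0, 0, 0.008) [356. 253.]
(0.011, 0, 0.008) [336. 247.]
(0.011, 0.015, 0.008) [348. 233.]
(-0.011, 0, 0.008) [375. 258.]
```

View pics/wrist5.png

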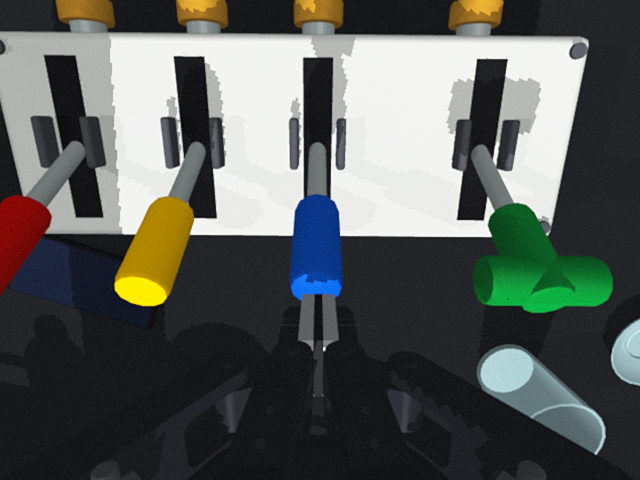

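Run:
```python
from plant import *
from h import *
import cv2
S=capture("side");s=observe();R=Rn.from_quat(s["eef_rot"],scalar_first=True)
im=cv2.resize(S["image"][160:250,300:380,::-1],None,fx=6.5,fy=6.5,interpolation=cv2.INTER_CUBIC)
for z in (.008,-.011,-.03,-.05):
  for x in (-.011,.011):
    X=R.apply((x,0,z))+s["position"];q=S["R"]@X+S["t"];u=np.array([S["fx"]*q[0]/q[2]+S["cx"],S["fy"]*q[1]/q[2]+S["cy"]]);u=((u-[300,160])*6.5).astype(int)
    cv2.circle(im,tuple(int(a) for a in u),3,(255,0,255),-1)
cv2.imwrite("pics/side6.png",im)
```

```text
(no output)
```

View pics/side6.png

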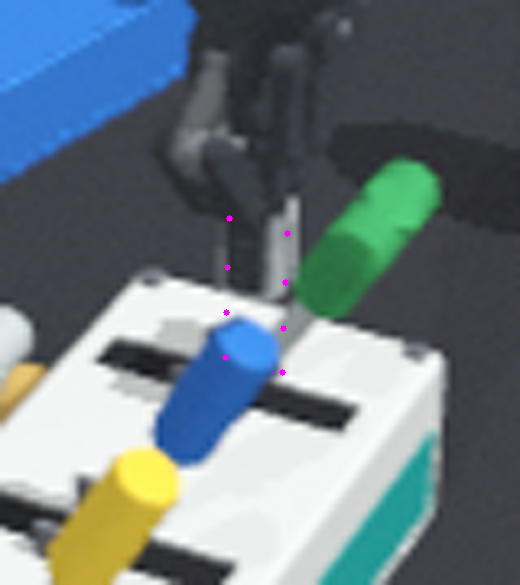

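Run:
```python
from plant import *
from h import *
import cv2
p0=np.array([0.15230814, -0.5016479 ,  0.20717377]);R=Rn.from_quat([0,.98916,.14685,0],scalar_first=True)
for n,o,b in (("side",(520,110),6),("top",(520,380),6)):
    S=capture(n); im=cv2.imread(f"pics/{n}0.png"); im=im[o[1]:o[1]+90,o[0]:o[0]+110]; im=cv2.resize(im,None,fx=b,fy=b,interpolation=cv2.INTER_CUBIC)
    for z in (.008,-.005,-.025):
      for y in (-.0427,.0427):
        X=R.apply((0,y,z))+p0;q=S["R"]@X+S["t"];u=np.array([S["fx"]*q[0]/q[2]+S["cx"],S["fy"]*q[1]/q[2]+S["cy"]]);u=(u-o)*b
        cv2.circle(im,(int(u[0]),int(u[1])),3,(255,0,255),-1)
    cv2.imwrite(f"pics/{n}0t.png",im)
```

```text
(no output)
```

View pics/side0t.png

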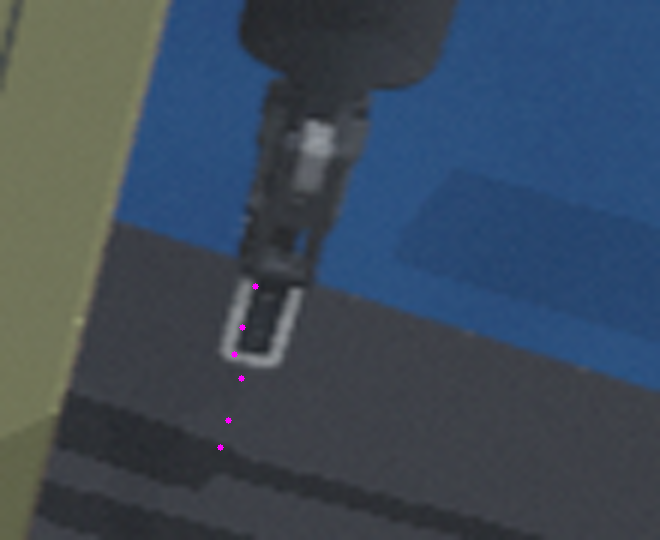

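View pics/top0t.png

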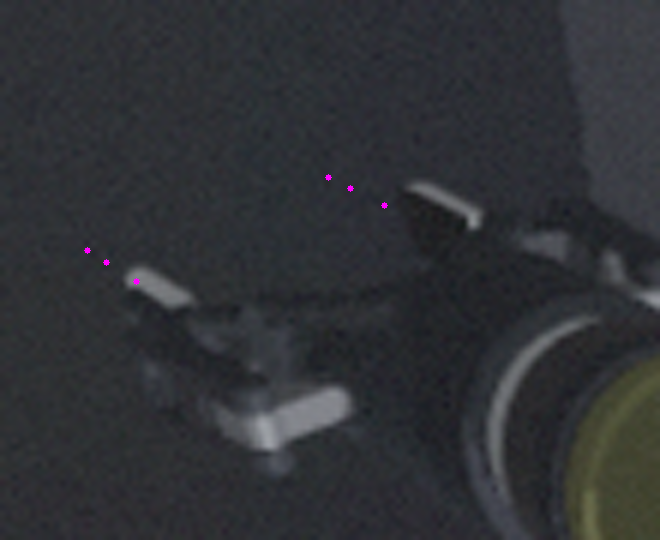

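The camera shows the shut fingertips really stand about 25–30 mm higher than the stated TCP offset. That explains both the axial contact on the cap and the later pass over it. I'll back off and come in lower.

>>> servo_tool:
  translation:
    - [-20,0,0]
    - [-40,0,0]
    - [-60,0,0]
    - [-62,0,20]
    - [-62,0,40]
    - [-62,0,51]
    - [-62,0,51]
    - [-56,0,51]
    - [-50,0,51]
    - [-45,0,51]
  rot:
    - [0,0,0]
    - [0,0,0]
    - [0,0,0]
    - [0,0,0]
    - [0,0,0]
    - [0,0,0]
    - [0,0,0]
    - [0,0,0]
    - [0,0,0]
    - [0,0,0]
  claw: [0,0,0,0,0,0,0,0,0,0]

```text
t: 6.45
position: [0.4357, -0.0282, 0.1421]
eef_rot: [0.0, 0.992, 0.123, 0.001]
contact_force: [0.4, 1.4, 0.1]
finger_gap: 0.0002
```

```bash
cat >> h.py <<'E'
def pic(name):
    from plant import capture, observe
    import cv2
    S=capture("side");s=observe();R=Rn.from_quat(s["eef_rot"],scalar_first=True)
    im=cv2.resize(S["image"][160:280,260:410,::-1],None,fx=4.5,fy=4.5,interpolation=cv2.INTER_CUBIC)
    for x in (-.011,.011):
        X=R.apply((x,0,-.02))+s["position"];q=S["R"]@X+S["t"];u=(np.array([S["fx"]*q[0]/q[2]+S["cx"],S["fy"]*q[1]/q[2]+S["cy"]])-[260,160])*4.5
        cv2.circle(im,(int(u[0]),int(u[1])),2,(255,0,255),-1)
    cv2.imwrite("pics/"+name,im)
E
python3 -c "
from h import *;st();pic('side7.png')"
```

```text
t 6.45 bank xyz mm [-103.1  -22.4  142.1] F bank [0.7  1.31 0.12] yaw 0.246
```

View pics/side7.png

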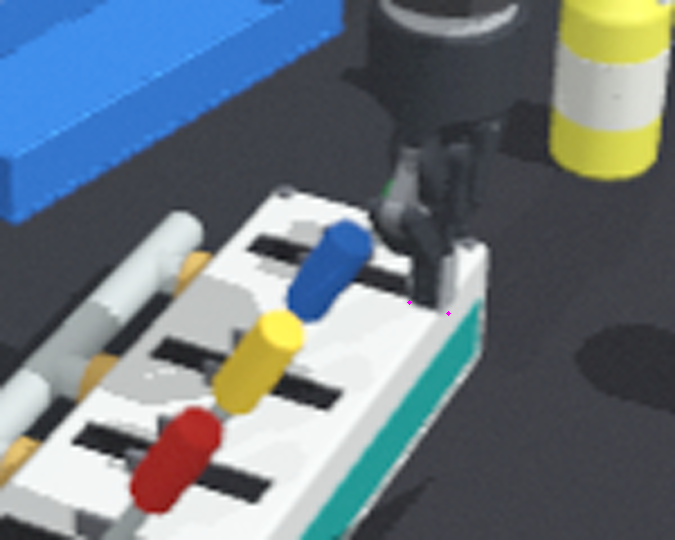

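>>> servo_tool:
  translation:
    - [4,0,-4]
    - [8,0,-7]
    - [12,0,-8]
    - [16,0,-8]
    - [20,0,-8]
    - [23,0,-8]
    - [26,0,-8]
    - [28,0,-8]
    - [28,0,-8]
  rot:
    - [0,0,0]
    - [0,0,0]
    - [0,0,0]
    - [0,0,0]
    - [0,0,0]
    - [0,0,0]
    - [0,0,0]
    - [0,0,0]
    - [0,0,0]
  claw: [0,0,0,0,0,0,0,0,0]

```text
t: 7.25
position: [0.4601, -0.0215, 0.1488]
eef_rot: [-0.0, 0.992, 0.123, -0.001]
contact_force: [-3.2, -0.6, 2.1]
finger_gap: 0.0002
```

```bash
python3 -c "
from h import *;st();pic('side8.png');st()"
```

```text
t 7.25 bank xyz mm [-77.7 -21.8 148.8] F bank [-3.22  0.21  2.13] yaw 0.246
t 7.3 bank xyz mm [-77.7 -21.7 148.8] F bank [-2.12 -0.19  1.44] yaw 0.246
```

View pics/side8.png

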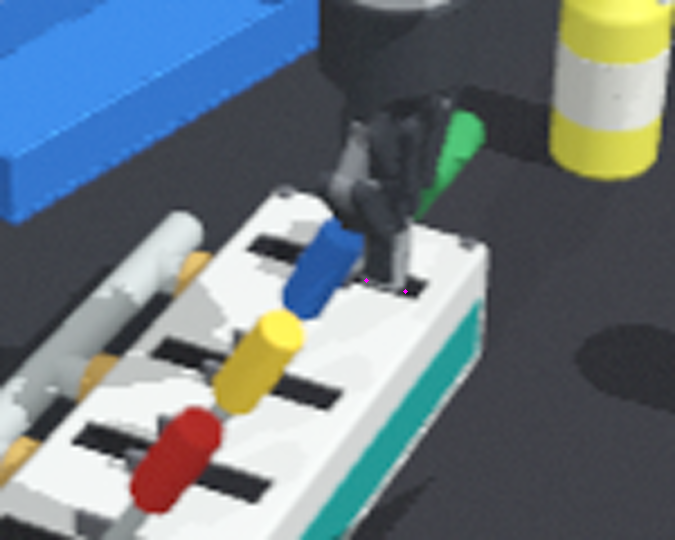

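>>> servo_tool:
  translation:
    - [3,0,-1]
    - [5,0,-2]
    - [7,0,-3]
    - [7,0,-3]
  rot:
    - [0,0,0]
    - [0,0,0]
    - [0,0,0]
    - [0,0,0]
  claw: [0,0,0,0]

```text
t: 7.63
position: [0.4683, -0.0196, 0.1523]
eef_rot: [-0.0, 0.992, 0.123, 0.001]
contact_force: [-2.9, -0.1, 1.5]
finger_gap: 0.0001
```

```bash
python3 -c "
from h import *;st()"
```

```text
t 7.63 bank xyz mm [-69.4 -21.9 152.3] F bank [-2.86  0.57  1.53] yaw 0.2462
```

>>> servo_tool:
  translation:
    - [2,0,-1]
    - [4,0,-2]
    - [6,0,-3]
    - [6,0,-3]
  rot:
    - [0,0,0]
    - [0,0,0]
    - [0,0,0]
    - [0,0,0]
  claw: [0,0,0,0]

```text
t: 7.97
position: [0.4742, -0.0182, 0.1553]
eef_rot: [-0.0, 0.992, 0.123, 0.001]
contact_force: [-1.6, -0.7, 1.8]
finger_gap: -0.0001
```

```bash
python3 -c "
from h import *;st();pic('side9.png');st()"
```

```text
t 7.97 bank xyz mm [-63.3 -22.  155.3] F bank [-1.78 -0.32  1.79] yaw 0.246
t 8.02 bank xyz mm [-63.4 -22.  155.2] F bank [-1.45  0.38  0.68] yaw 0.246
```

View pics/side9.png

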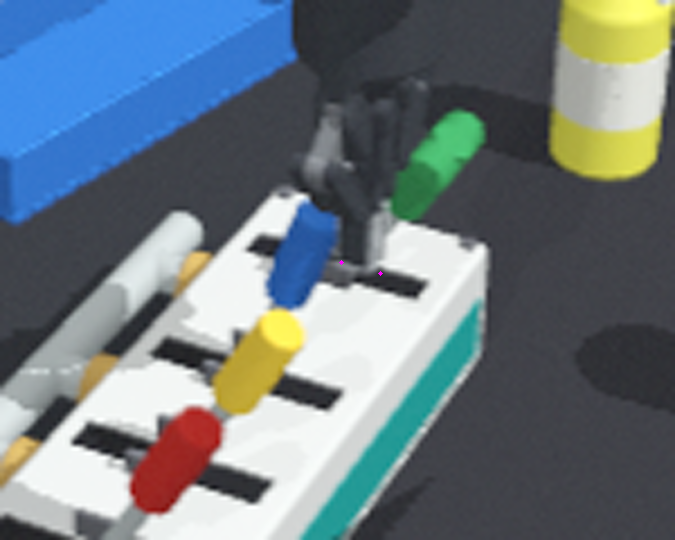

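>>> servo_tool:
  translation:
    - [4,0,-1]
    - [8,0,-2]
    - [12,0,-3]
    - [16,0,-4]
    - [20,0,-5]
    - [24,0,-6]
    - [28,0,-7]
    - [32,0,-8]
    - [36,0,-9]
    - [36,0,-9]
  rot:
    - [0,0,0]
    - [0,0,0]
    - [0,0,0]
    - [0,0,0]
    - [0,0,0]
    - [0,0,0]
    - [0,0,0]
    - [0,0,0]
    - [0,0,0]
    - [0,0,0]
  claw: [0,0,0,0,0,0,0,0,0,0]

```text
t: 8.85
position: [0.5095, -0.0093, 0.164]
eef_rot: [-0.0, 0.992, 0.123, 0.001]
contact_force: [-0.4, 0.5, -0.5]
finger_gap: -0.0
```

```bash
python3 -c "
from h import *;st();pic('side10.png');st()"
```

```text
t 8.85 bank xyz mm [-26.9 -21.9 164. ] F bank [-0.24  0.62 -0.51] yaw 0.2462
t 8.9 bank xyz mm [-27.2 -21.9 164. ] F bank [ 0.19  0.25 -0.91] yaw 0.2462
```

View pics/side10.png

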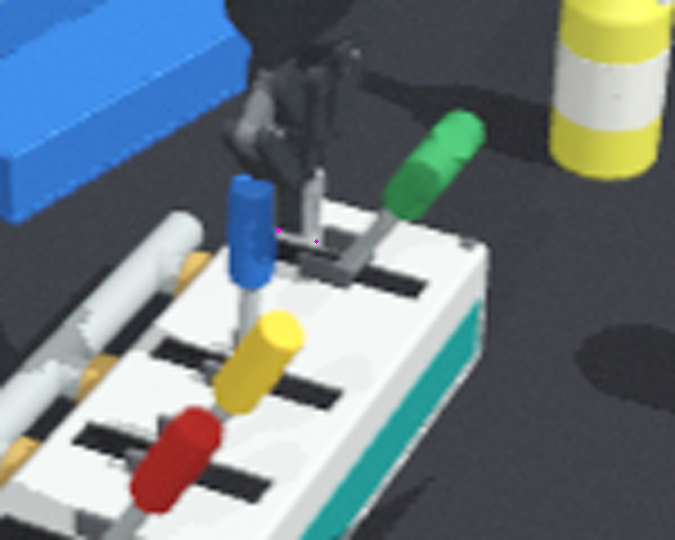

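>>> servo_tool:
  translation:
    - [5,0,0]
    - [10,0,0]
    - [15,0,1]
    - [20,0,2]
    - [25,0,3]
    - [30,0,4]
    - [35,0,5]
    - [40,0,5]
    - [45,0,5]
    - [50,0,5]
  rot:
    - [0,0,0]
    - [0,0,0]
    - [0,0,0]
    - [0,0,0]
    - [0,0,0]
    - [0,0,0]
    - [0,0,0]
    - [0,0,0]
    - [0,0,0]
    - [0,0,0]
  claw: [0,0,0,0,0,0,0,0,0,0]

```text
t: 9.73
position: [0.5568, 0.0027, 0.1586]
eef_rot: [-0.0, 0.992, 0.123, -0.001]
contact_force: [-2.2, -0.8, 0.2]
finger_gap: -0.0002
```

```bash
python3 -c "
from h import *;st()"
```

```text
t 9.73 bank xyz mm [ 21.9 -21.7 158.6] F bank [-2.38 -0.24  0.23] yaw 0.246
```

>>> servo_tool:
  translation:
    - [4,0,0]
    - [8,0,0]
    - [11,0,0]
    - [11,0,0]
  rot:
    - [0,0,0]
    - [0,0,0]
    - [0,0,0]
    - [0,0,0]
  claw: [0,0,0,0]

```text
t: 10.07
position: [0.5684, 0.0055, 0.159]
eef_rot: [-0.0, 0.992, 0.123, 0.001]
contact_force: [-0.1, -0.5, 0.3]
finger_gap: -0.0002
```

```bash
python3 -c "
from h import *;st();pic('side11.png');st()"
```

```text
t 10.07 bank xyz mm [ 33.9 -21.9 159. ] F bank [-0.23 -0.48  0.33] yaw 0.246
t 10.12 bank xyz mm [ 33.7 -21.9 159.1] F bank [-0.75 -0.32 -1.38] yaw 0.246
```

View pics/side11.png

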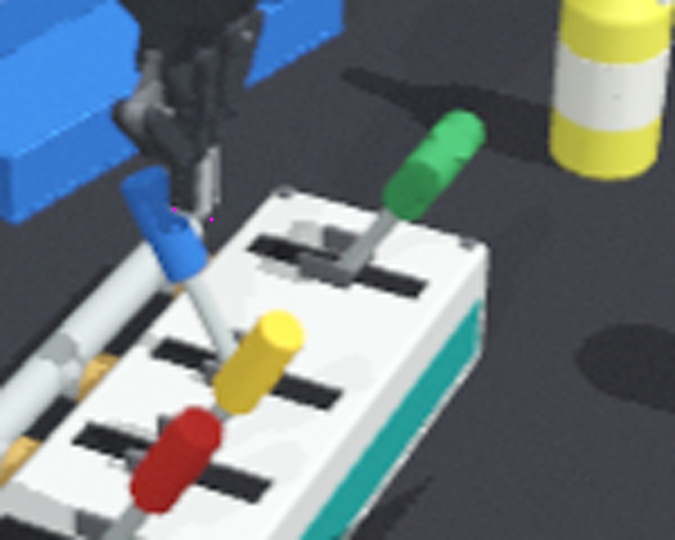

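>>> servo_tool:
  translation:
    - [3,0,0]
    - [6,0,0]
    - [8,0,0]
    - [8,0,0]
  rot:
    - [0,0,0]
    - [0,0,0]
    - [0,0,0]
    - [0,0,0]
  claw: [0,0,0,0]

```text
t: 10.45
position: [0.5757, 0.0073, 0.159]
eef_rot: [-0.0, 0.992, 0.123, 0.0]
contact_force: [-0.3, 0.0, -0.4]
finger_gap: -0.0004
```

```bash
python3 -c "
from h import *;st()"
```

```text
t 10.45 bank xyz mm [ 41.3 -21.8 159. ] F bank [-0.31  0.1  -0.38] yaw 0.246
```

>>> servo_tool:
  translation:
    - [3,0,0]
    - [6,0,0]
    - [9,0,0]
    - [9,0,0]
  rot:
    - [0,0,0]
    - [0,0,0]
    - [0,0,0]
    - [0,0,0]
  claw: [0,0,0,0]

```text
t: 10.78
position: [0.5786, 0.0081, 0.1586]
eef_rot: [0.001, 0.992, 0.122, -0.005]
contact_force: [-11.7, -3.9, 8.5]
finger_gap: -0.0
```

```bash
python3 -c "
from h import *;st();pic('side12.png');st()"
```

```text
t 10.78 bank xyz mm [ 44.4 -21.7 158.6] F bank [-12.29  -0.96   8.49] yaw 0.2454
t 10.83 bank xyz mm [ 44.4 -21.7 158.6] F bank [-12.56  -0.66   7.54] yaw 0.2454
```

View pics/side12.png

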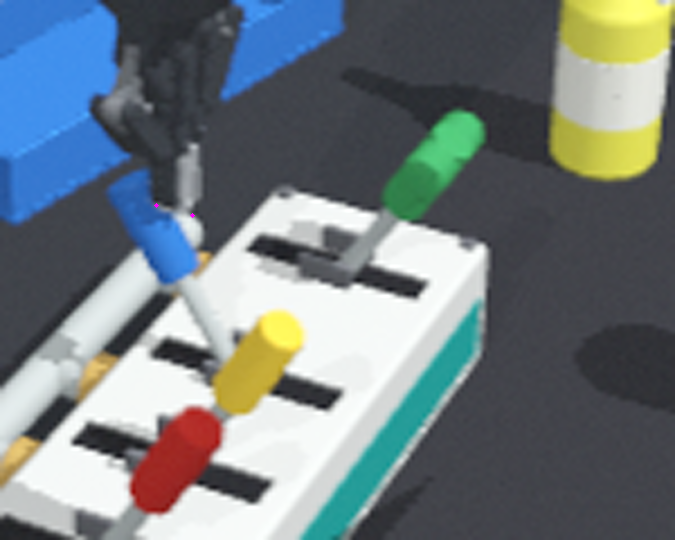

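Blue hit its far stop: the force jumped to 12 N with the lever fully over. Next is yellow.

>>> servo_tool:
  translation:
    - [-20,0,0]
    - [-58,0,0]
    - [-98,0,0]
    - [-135,0,5]
    - [-155,-10,9]
    - [-155,-45,9]
    - [-155,-80,9]
    - [-155,-87,9]
    - [-155,-87,9]
    - [-150,-87,9]
  rot:
    - [0,0,0]
    - [0,0,0]
    - [0,0,0]
    - [0,0,0]
    - [0,0,0]
    - [0,0,0]
    - [0,0,0]
    - [0,0,0]
    - [0,0,0]
    - [0,0,0]
  claw: [0,0,0,0,0,0,0,0,0,0]

```text
t: 11.67
position: [0.4173, 0.0572, 0.1503]
eef_rot: [0.0, 0.992, 0.123, 0.0]
contact_force: [-0.6, -0.3, 0.0]
finger_gap: 0.0002
```

>>> servo_tool:
  translation:
    - [4,0,0]
    - [8,0,0]
    - [12,0,0]
    - [16,0,0]
    - [20,0,0]
    - [22,0,0]
    - [22,0,0]
  rot:
    - [0,0,0]
    - [0,0,0]
    - [0,0,0]
    - [0,0,0]
    - [0,0,0]
    - [0,0,0]
    - [0,0,0]
  claw: [0,0,0,0,0,0,0]

```text
t: 12.25
position: [0.4385, 0.0623, 0.1498]
eef_rot: [0.0, 0.992, 0.122, -0.001]
contact_force: [-2.8, -1.6, 0.8]
finger_gap: 0.0002
```

```bash
python3 -c "
from h import *;st();pic('side13.png');st()"
```

```text
t 12.25 bank xyz mm [-78.5  64.8 149.8] F bank [-3.1  -0.87  0.8 ] yaw 0.2456
t 12.3 bank xyz mm [-78.5  64.8 149.8] F bank [-2.3  -0.68  0.48] yaw 0.2456
```

View pics/side13.png

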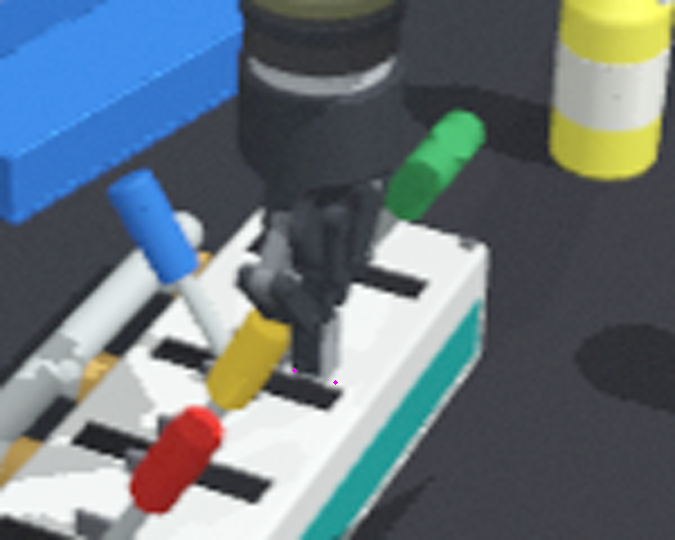

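Blue stays thrown at the far side. The finger touches yellow with about 2–3 N. I'll move on in small steps.

>>> servo_tool:
  translation:
    - [3,0,-1]
    - [5,0,-2]
    - [7,0,-3]
    - [7,0,-3]
  rot:
    - [0,0,0]
    - [0,0,0]
    - [0,0,0]
    - [0,0,0]
  claw: [0,0,0,0]

```text
t: 12.63
position: [0.446, 0.0645, 0.1534]
eef_rot: [-0.0, 0.992, 0.123, 0.0]
contact_force: [-2.3, -1.0, 1.6]
finger_gap: -0.0003
```

```bash
python3 -c "
from h import *;st()"
```

```text
t 12.63 bank xyz mm [-70.6  65.1 153.4] F bank [-2.49 -0.36  1.59] yaw 0.246
```

>>> servo_tool:
  translation:
    - [2,0,-1]
    - [4,0,-1]
    - [5,0,-2]
    - [5,0,-2]
  rot:
    - [0,0,0]
    - [0,0,0]
    - [0,0,0]
    - [0,0,0]
  claw: [0,0,0,0]

```text
t: 12.97
position: [0.4509, 0.0658, 0.1551]
eef_rot: [-0.0, 0.992, 0.123, 0.0]
contact_force: [-0.6, -0.6, -0.4]
finger_gap: 0.0002
```

```bash
python3 -c "
from h import *;st()"
```

```text
t 12.97 bank xyz mm [-65.6  65.2 155.1] F bank [-0.67 -0.42 -0.41] yaw 0.2462
```

>>> servo_tool:
  translation:
    - [3,0,-1]
    - [6,0,-2]
    - [8,0,-2]
    - [8,0,-2]
  rot:
    - [0,0,0]
    - [0,0,0]
    - [0,0,0]
    - [0,0,0]
  claw: [0,0,0,0]

```text
t: 13.3
position: [0.4589, 0.0678, 0.1572]
eef_rot: [-0.0, 0.992, 0.123, 0.001]
contact_force: [-0.4, -1.5, 0.5]
finger_gap: -0.0001
```

```bash
python3 -c "
from h import *;st();pic('side14.png');st()"
```

```text
t 13.3 bank xyz mm [-57.3  65.1 157.2] F bank [-0.73 -1.33  0.5 ] yaw 0.246
t 13.35 bank xyz mm [-57.4  65.1 157.2] F bank [-0.3  -0.06 -0.36] yaw 0.246
```

View pics/side14.png

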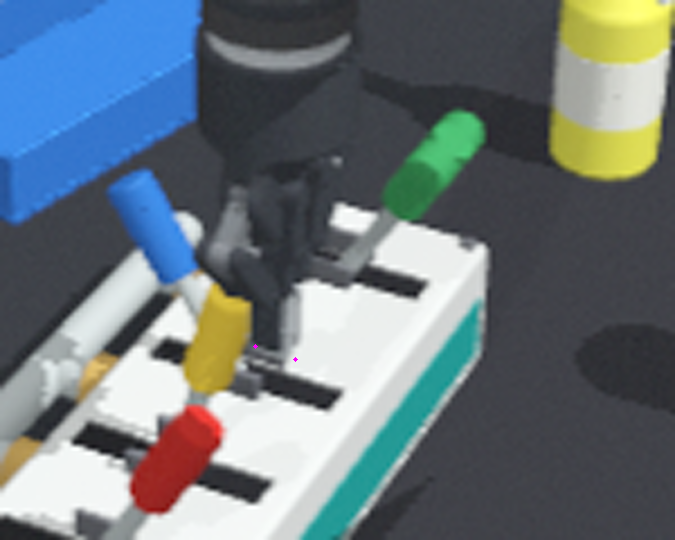

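>>> servo_tool:
  translation:
    - [5,0,-1]
    - [10,0,-2]
    - [15,0,-3]
    - [20,0,-4]
    - [25,0,-5]
    - [30,0,-6]
    - [35,0,-6]
    - [40,0,-6]
    - [45,0,-6]
    - [50,0,-6]
  rot:
    - [0,0,0]
    - [0,0,0]
    - [0,0,0]
    - [0,0,0]
    - [0,0,0]
    - [0,0,0]
    - [0,0,0]
    - [0,0,0]
    - [0,0,0]
    - [0,0,0]
  claw: [0,0,0,0,0,0,0,0,0,0]

```text
t: 14.18
position: [0.507, 0.0798, 0.163]
eef_rot: [-0.0, 0.992, 0.123, -0.0]
contact_force: [-0.7, -1.0, 0.9]
finger_gap: -0.0003
```

>>> servo_tool:
  translation:
    - [5,0,1]
    - [10,0,2]
    - [15,0,3]
    - [20,0,4]
    - [25,0,4]
    - [30,0,4]
    - [35,0,4]
    - [40,0,4]
    - [44,0,4]
    - [48,0,4]
  rot:
    - [0,0,0]
    - [0,0,0]
    - [0,0,0]
    - [0,0,0]
    - [0,0,0]
    - [0,0,0]
    - [0,0,0]
    - [0,0,0]
    - [0,0,0]
    - [0,0,0]
  claw: [0,0,0,0,0,0,0,0,0,0]

```text
t: 15.02
position: [0.5535, 0.0915, 0.159]
eef_rot: [-0.0, 0.992, 0.123, 0.0]
contact_force: [-1.2, 0.1, -0.6]
finger_gap: 0.0002
```

>>> servo_tool:
  translation:
    - [3,0,0]
    - [6,0,0]
    - [8,0,0]
    - [8,0,0]
  rot:
    - [0,0,0]
    - [0,0,0]
    - [0,0,0]
    - [0,0,0]
  claw: [0,0,0,0]

```text
t: 15.35
position: [0.558, 0.0926, 0.1588]
eef_rot: [0.0, 0.992, 0.123, -0.003]
contact_force: [-7.7, -2.6, 4.0]
finger_gap: -0.0
```

```bash
python3 -c "
from h import *;st();pic('side15.png');st()"
```

```text
t 15.35 bank xyz mm [ 44.9  65.2 158.8] F bank [-8.06 -0.65  3.98] yaw 0.2458
t 15.4 bank xyz mm [ 44.9  65.2 158.8] F bank [-7.    0.35  2.5 ] yaw 0.2458
```

View pics/side15.png

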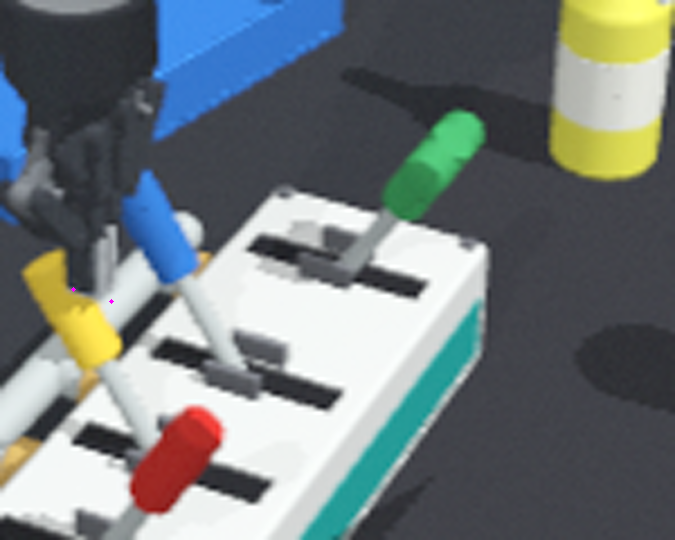

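Yellow is at its stop too, at the same x as blue with the force jump. Red is next.

>>> servo_tool:
  translation:
    - [-20,0,0]
    - [-58,0,0]
    - [-98,0,0]
    - [-135,0,5]
    - [-152,-10,9]
    - [-152,-45,9]
    - [-152,-80,9]
    - [-152,-85,9]
    - [-152,-85,9]
    - [-147,-85,9]
  rot:
    - [0,0,0]
    - [0,0,0]
    - [0,0,0]
    - [0,0,0]
    - [0,0,0]
    - [0,0,0]
    - [0,0,0]
    - [0,0,0]
    - [0,0,0]
    - [0,0,0]
  claw: [0,0,0,0,0,0,0,0,0,0]

```text
t: 16.23
position: [0.4037, 0.1186, 0.1502]
eef_rot: [-0.009, 0.991, 0.135, -0.001]
contact_force: [-0.8, -0.5, -1.0]
finger_gap: 0.0002
```

>>> servo_tool:
  translation:
    - [4,0,0]
    - [8,0,0]
    - [12,0,0]
    - [16,0,0]
    - [20,0,0]
    - [22,0,0]
    - [22,0,0]
  rot:
    - [0,0,0]
    - [0,0,0]
    - [0,0,0]
    - [0,0,0]
    - [0,0,0]
    - [0,0,0]
    - [0,0,0]
  claw: [0,0,0,0,0,0,0]

```text
t: 16.82
position: [0.4247, 0.1248, 0.1498]
eef_rot: [-0.009, 0.991, 0.136, -0.002]
contact_force: [0.2, -0.2, 0.3]
finger_gap: -0.0001
```

>>> servo_tool:
  translation:
    - [3,0,-1]
    - [6,0,-2]
    - [8,0,-3]
    - [8,0,-3]
  rot:
    - [0,0,0]
    - [0,0,0]
    - [0,0,0]
    - [0,0,0]
  claw: [0,0,0,0]

```text
t: 17.15
position: [0.4324, 0.1268, 0.1533]
eef_rot: [-0.009, 0.991, 0.136, -0.001]
contact_force: [-2.2, -2.5, 2.3]
finger_gap: 0.0
```

```bash
python3 -c "
from h import *;st()"
```

```text
t 17.15 bank xyz mm [-68.7 128.8 153.3] F bank [-2.72 -1.93  2.32] yaw 0.2722
```

```bash
python3 -c "
from h import *
from plant import observe
s=observe();print(s['q'].round(3));print(Rn.from_quat(s['eef_rot'],scalar_first=True).as_matrix().round(3));pic('side16.png');st()"
```

```text
[ 0.271  0.167 -0.41   0.994  0.018  3.141]
[[ 0.963  0.269 -0.005]
 [ 0.269 -0.963  0.018]
 [-0.    -0.018 -1.   ]]
t 17.2 bank xyz mm [-68.7 128.8 153.3] F bank [-1.54 -1.54  1.46] yaw 0.2722
```

View pics/side16.png

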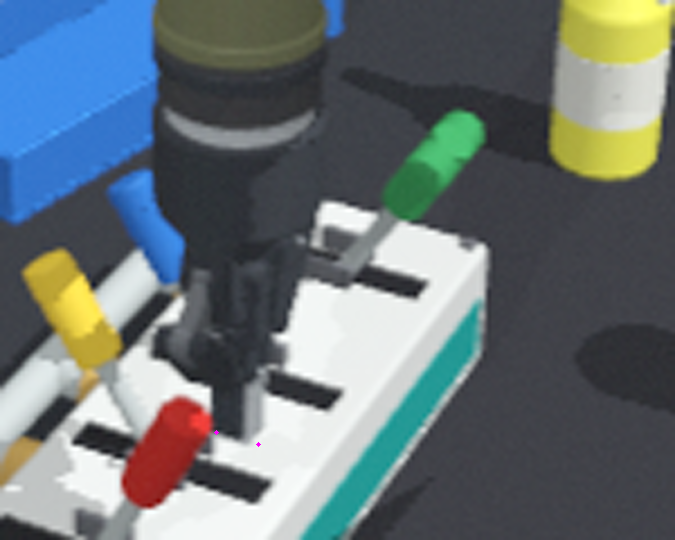

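The last joint is at its limit, so the tool fell short at y=129. I'll back off, turn the tool about −14° about its z, then approach red again.

>>> servo_tool:
  translation:
    - [-20,0,0]
    - [-38,0,0]
    - [-38,0,0]
    - [-38,0,0]
    - [-38,0,0]
    - [-38,0,0]
  rot:
    - [0,0,0]
    - [0,0,0]
    - [0,0,-5]
    - [0,0,-10]
    - [0,0,-14]
    - [0,0,-14]
  claw: [0,0,0,0,0,0]

```text
t: 17.7
position: [0.3965, 0.1172, 0.1533]
eef_rot: [-0.01, 0.967, 0.256, 0.001]
contact_force: [0.1, -0.2, -0.2]
finger_gap: 0.0
```

```bash
python3 -c "
from h import *
from plant import observe
s=observe();print(s['q'].round(3));R=Rn.from_quat(s['eef_rot'],scalar_first=True);print(R.as_matrix().round(3));st()
p=np.load('bank.npy');B=Rn.from_euler('z',p[2])
for v in [(-105,150,150),(-60,150,156),(-20,150,163),(20,150,160),(46,150,159)]:
  print(v,(R.inv().apply(B.apply(np.array(v)/1000)+[p[0],p[1],0]-s['position'])*1000).round(1))"
```

```text
[ 0.271  0.103 -0.488  0.978  0.019  2.895]
[[ 0.869  0.495 -0.003]
 [ 0.495 -0.869  0.019]
 [ 0.007 -0.018 -1.   ]]
t 17.7 bank xyz mm [-105.8  128.2  153.3] F bank [ 0.09 -0.25 -0.24] yaw 0.5178
(-105, 150, 150) [  6.7 -20.7   3.8]
(-60, 150, 156) [50.  -8.7 -2.2]
(-20, 150, 163) [88.6  2.  -9.1]
(20, 150, 160) [127.1  12.8  -6. ]
(46, 150, 159) [152.1  19.8  -5. ]
```

>>> servo_tool:
  translation:
    - [3,-12,2]
    - [7,-21,4]
    - [7,-21,4]
    - [12,-20,4]
    - [16,-19,4]
    - [20,-17,3]
    - [24,-16,3]
    - [28,-15,2]
    - [28,-15,2]
  rot:
    - [0,0,0]
    - [0,0,0]
    - [0,0,0]
    - [0,0,0]
    - [0,0,0]
    - [0,0,0]
    - [0,0,0]
    - [0,0,0]
    - [0,0,0]
  claw: [0,0,0,0,0,0,0,0,0]

```text
t: 18.45
position: [0.414, 0.1438, 0.1517]
eef_rot: [-0.009, 0.967, 0.255, 0.0]
contact_force: [0.4, 0.4, 0.4]
finger_gap: 0.0001
```

```bash
python3 -c "
from h import *;st();pic('side17.png')"
```

```text
t 18.45 bank xyz mm [-82.4 149.8 151.7] F bank [0.48 0.33 0.35] yaw 0.516
```

View pics/side17.png

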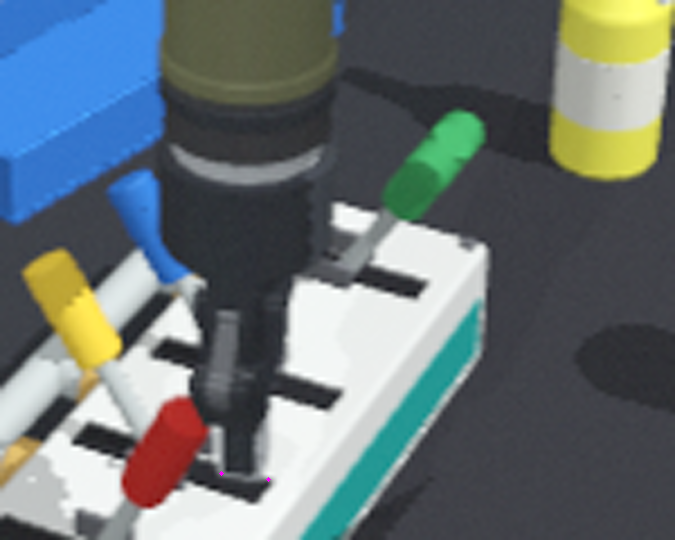

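>>> servo_tool:
  translation:
    - [3,1,0]
    - [6,2,-1]
    - [9,2.5,-2]
    - [12,3,-3]
    - [12,3,-3]
  rot:
    - [0,0,0]
    - [0,0,0]
    - [0,0,0]
    - [0,0,0]
    - [0,0,0]
  claw: [0,0,0,0,0]

```text
t: 18.92
position: [0.4245, 0.1466, 0.1545]
eef_rot: [-0.009, 0.967, 0.255, -0.001]
contact_force: [-1.4, -1.4, 2.1]
finger_gap: 0.0
```

```bash
python3 -c "
from h import *;st()"
```

```text
t 18.92 bank xyz mm [-71.6 150.  154.5] F bank [-1.65 -1.01  2.08] yaw 0.5164
```

>>> servo_tool:
  translation:
    - [2,1,-1]
    - [4,1,-1]
    - [5,1.5,-2]
    - [5,1.5,-2]
  rot:
    - [0,0,0]
    - [0,0,0]
    - [0,0,0]
    - [0,0,0]
  claw: [0,0,0,0]

```text
t: 19.25
position: [0.4301, 0.1482, 0.1565]
eef_rot: [-0.009, 0.967, 0.255, 0.0]
contact_force: [-2.3, -1.1, 0.1]
finger_gap: -0.0001
```

```bash
python3 -c "
from h import *;st();pic('side18.png');st()"
```

```text
t 19.25 bank xyz mm [-65.8 150.1 156.5] F bank [-2.5  -0.49  0.09] yaw 0.5166
t 19.3 bank xyz mm [-65.8 150.2 156.5] F bank [-1.62 -1.33  1.52] yaw 0.5166
```

View pics/side18.png

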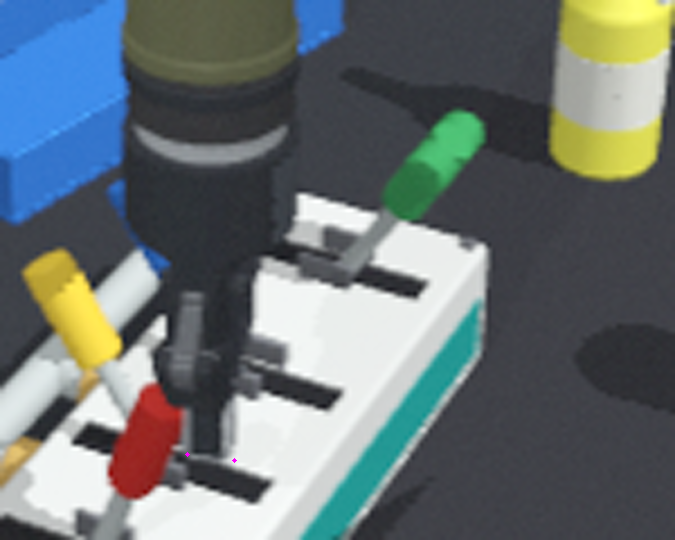

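Red moves at about 2 N past the block point, so it is free. I'll carry it over.

>>> servo_tool:
  translation:
    - [5,1.4,-1]
    - [10,2.8,-2]
    - [15,4.2,-3]
    - [20,5.5,-4]
    - [25,7,-5]
    - [30,8.3,-6]
    - [35,9.7,-7]
    - [40,11,-7]
    - [45,12.5,-7]
    - [50,14,-7]
  rot:
    - [0,0,0]
    - [0,0,0]
    - [0,0,0]
    - [0,0,0]
    - [0,0,0]
    - [0,0,0]
    - [0,0,0]
    - [0,0,0]
    - [0,0,0]
    - [0,0,0]
  claw: [0,0,0,0,0,0,0,0,0,0]

```text
t: 20.13
position: [0.4806, 0.1607, 0.1633]
eef_rot: [-0.01, 0.967, 0.255, -0.0]
contact_force: [-1.6, -0.5, 1.7]
finger_gap: -0.0004
```

>>> servo_tool:
  translation:
    - [5,1.4,1]
    - [10,2.8,2]
    - [15,4.2,3]
    - [20,5.5,4]
    - [25,7,4]
    - [30,8.3,4]
    - [35,9.7,4]
    - [40,11,4]
    - [45,12.5,4]
    - [50,14,4]
  rot:
    - [0,0,0]
    - [0,0,0]
    - [0,0,0]
    - [0,0,0]
    - [0,0,0]
    - [0,0,0]
    - [0,0,0]
    - [0,0,0]
    - [0,0,0]
    - [0,0,0]
  claw: [0,0,0,0,0,0,0,0,0,0]

```text
t: 20.97
position: [0.5309, 0.1732, 0.1593]
eef_rot: [-0.01, 0.967, 0.255, -0.0]
contact_force: [-1.4, -0.9, 0.0]
finger_gap: 0.0004
```

```bash
python3 -c "
from h import *;st();pic('side19.png');st()"
```

```text
t 20.97 bank xyz mm [ 38.1 150.  159.3] F bank [-1.61 -0.49  0.02] yaw 0.5166
t 21.02 bank xyz mm [ 39.6 150.  159.4] F bank [ 0.14  0.48 -1.05] yaw 0.5166
```

View pics/side19.png

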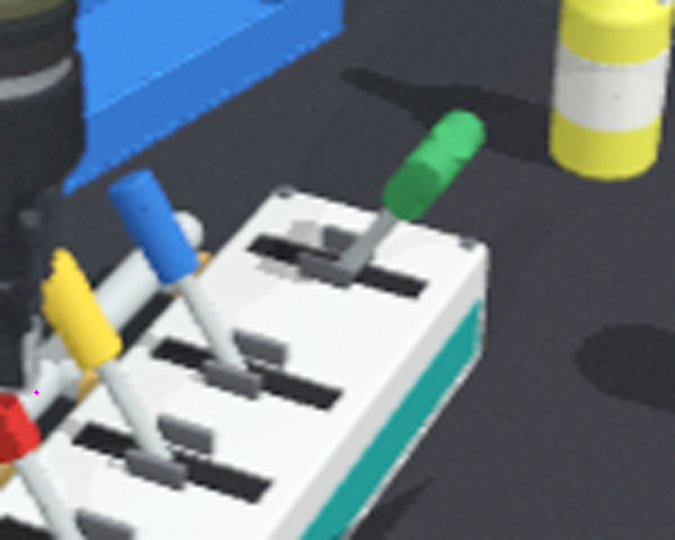

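>>> servo_tool:
  translation:
    - [3,0.8,0]
    - [6,1.6,0]
    - [8,2,0]
    - [8,2,0]
  rot:
    - [0,0,0]
    - [0,0,0]
    - [0,0,0]
    - [0,0,0]
  claw: [0,0,0,0]

```text
t: 21.35
position: [0.5372, 0.1749, 0.1591]
eef_rot: [-0.009, 0.967, 0.255, -0.002]
contact_force: [-3.5, -1.2, 2.0]
finger_gap: 0.0001
```

```bash
python3 -c "
from h import *;st()"
```

```text
t 21.35 bank xyz mm [ 44.6 150.1 159.1] F bank [-3.72 -0.26  1.96] yaw 0.5166
```

>>> servo_tool:
  translation:
    - [2,0.5,0]
    - [4,1,0]
    - [4,1,0]
  rot:
    - [0,0,0]
    - [0,0,0]
    - [0,0,0]
  claw: [0,0,0]

```text
t: 21.6
position: [0.5376, 0.175, 0.1588]
eef_rot: [-0.009, 0.967, 0.255, -0.005]
contact_force: [-10.9, -2.5, 6.1]
finger_gap: 0.0004
```

```bash
python3 -c "
from h import *;st()
from plant import observe
s=observe();R=Rn.from_quat(s['eef_rot'],scalar_first=True)
p=np.load('bank.npy');B=Rn.from_euler('z',p[2])
for v in [(-100,150,150),(-115,150,150),(-115,-135,150)]:
  print(v,(R.inv().apply(B.apply(np.array(v)/1000)+[p[0],p[1],0]-s['position'])*1000).round(1))"
```

```text
t 21.6 bank xyz mm [ 45.  150.1 158.8] F bank [-11.15   0.19   6.12] yaw 0.5166
(-100, 150, 150) [-139.7  -38.6   10.2]
(-115, 150, 150) [-154.1  -42.6   10.4]
(-115, -135, 150) [-230.6  231.9    5.1]
```

>>> servo_tool:
  translation:
    - [-20,-5.5,0]
    - [-58,-16,2]
    - [-96,-26,5]
    - [-134,-37,8]
    - [-154,-42,10]
    - [-164,-5,9]
    - [-174,33,8]
    - [-184,70,7]
    - [-195,108,7]
    - [-205,145,6]
  rot:
    - [0,0,0]
    - [0,0,0]
    - [0,0,0]
    - [0,0,0]
    - [0,0,0]
    - [0,0,0]
    - [0,0,0]
    - [0,0,3]
    - [0,0,8]
    - [0,0,13]
  claw: [0,0,0,0,0,0,0,0,0,0]

```text
t: 22.43
position: [0.4372, -0.0527, 0.1505]
eef_rot: [-0.009, 0.99, 0.143, 0.001]
contact_force: [1.2, 0.1, -0.1]
finger_gap: -0.0002
```

Run:
```python
from h import *
st()
from plant import observe
s=observe();R=Rn.from_quat(s['eef_rot'],scalar_first=True)
p=np.load('bank.npy');B=Rn.from_euler('z',p[2])
for v in [(-115,-135,150),(-100,-135,150)]:
  print(v,(R.inv().apply(B.apply(np.array(v)/1000)+[p[0],p[1],0]-s['position'])*1000).round(1))
T=Rn.from_matrix(B.as_matrix()@np.diag([1,-1,-1]));print("rot",np.degrees((R.inv()*T).as_rotvec()).round(2))
pic('side20.png')
from plant import capture
import cv2
c=capture('side')['image'][:,:,::-1]; cv2.imwrite('pics/side20.png',c)
```

```text
t 22.43 bank xyz mm [-107.6  -46.5  150.5] F bank [ 1.19 -0.15 -0.12] yaw 0.286
(-115, -135, 150) [-11.1  88.1  -1.1]
(-100, -135, 150) [ 3.9 88.7 -1. ]
rot [-1.   -0.18  2.36]
```

View pics/side20.png

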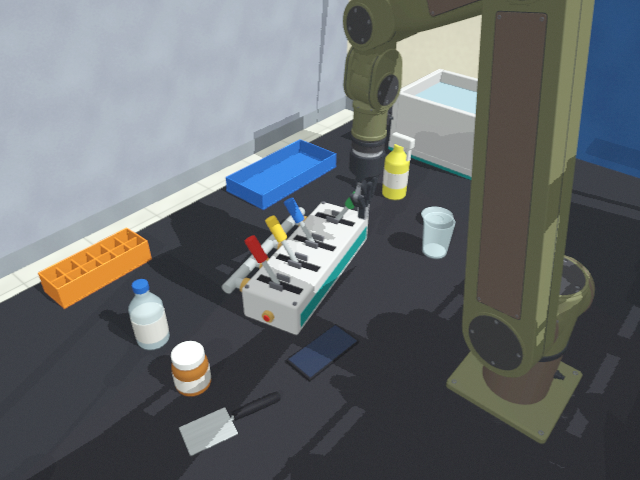

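Red, yellow and blue are all thrown, the pin is in, and nothing else has moved. Now the green lever.

>>> servo_tool:
  translation:
    - [-10,35,-1]
    - [-10,70,-1]
    - [-10,88,-1]
    - [-10,88,-1]
    - [-10,88,-1]
  rot:
    - [0,0,0]
    - [-0.5,0,1.2]
    - [-1,-0.2,2.4]
    - [-1,-0.2,2.4]
    - [-1,-0.2,2.4]
  claw: [0,0,0,0,0]

```text
t: 22.95
position: [0.452, -0.1381, 0.1493]
eef_rot: [-0.001, 0.992, 0.123, -0.001]
contact_force: [0.6, 1.1, -0.3]
finger_gap: 0.0001
```

>>> servo_tool:
  translation:
    - [5,0,0]
    - [10,0,0]
    - [15,0,0]
    - [20,0,0]
    - [24,0,0]
    - [28,0,0]
    - [32,0,0]
    - [32,0,0]
  rot:
    - [0,0,0]
    - [0,0,0]
    - [0,0,0]
    - [0,0,0]
    - [0,0,0]
    - [0,0,0]
    - [0,0,0]
    - [0,0,0]
  claw: [0,0,0,0,0,0,0,0]

```text
t: 23.62
position: [0.4823, -0.13, 0.1489]
eef_rot: [-0.0, 0.992, 0.124, -0.002]
contact_force: [-2.2, -0.3, 2.1]
finger_gap: -0.0001
```

```bash
python3 -c "
from h import *;st();pic('side21.png')"
```

```text
t 23.62 bank xyz mm [ -82.6 -132.4  148.9] F bank [-2.16  0.24  2.1 ] yaw 0.2482
```

View pics/side21.png

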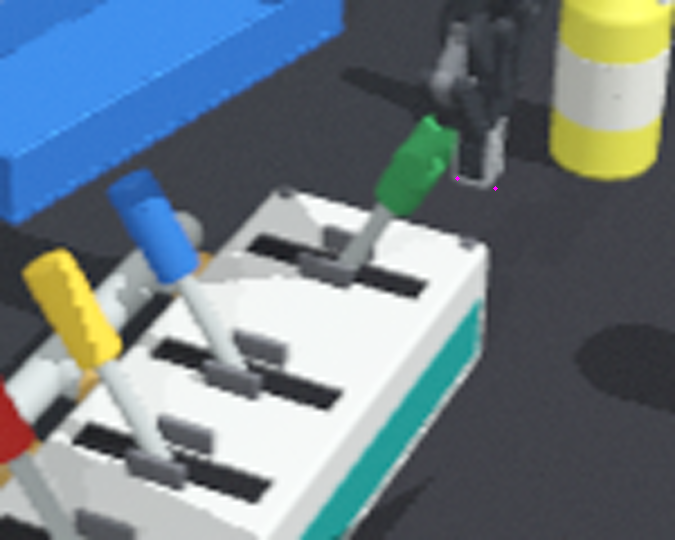

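>>> servo_tool:
  translation:
    - [3,0,-1]
    - [6,0,-2]
    - [9,0,-4]
    - [12,0,-5]
    - [14,0,-6]
    - [14,0,-6]
  rot:
    - [0,0,0]
    - [0,0,0]
    - [0,0,0]
    - [0,0,0]
    - [0,0,0]
    - [0,0,0]
  claw: [0,0,0,0,0,0]

```text
t: 24.17
position: [0.4969, -0.1267, 0.1553]
eef_rot: [-0.0, 0.992, 0.124, -0.001]
contact_force: [-1.6, -0.7, 1.1]
finger_gap: 0.0002
```

```bash
python3 -c "
from h import *;st()"
```

```text
t 24.17 bank xyz mm [ -67.6 -132.7  155.3] F bank [-1.77 -0.29  1.09] yaw 0.2482
```

>>> servo_tool:
  translation:
    - [3,0,-1]
    - [6,0,-2]
    - [8,0,-2]
    - [8,0,-2]
  rot:
    - [0,0,0]
    - [0,0,0]
    - [0,0,0]
    - [0,0,0]
  claw: [0,0,0,0]

```text
t: 24.5
position: [0.5045, -0.1246, 0.157]
eef_rot: [-0.001, 0.992, 0.124, -0.001]
contact_force: [-1.1, -1.1, 1.1]
finger_gap: -0.0001
```

```bash
python3 -c "
from h import *;st()"
```

```text
t 24.5 bank xyz mm [ -59.7 -132.5  157. ] F bank [-1.33 -0.83  1.09] yaw 0.2482
```

Green is free, so I'll carry it over.

>>> servo_tool:
  translation:
    - [5,0,-1]
    - [10,0,-2]
    - [15,0,-3]
    - [20,0,-4]
    - [25,0,-5]
    - [30,0,-6]
    - [35,0,-6]
    - [40,0,-6]
    - [45,0,-6]
    - [50,0,-6]
  rot:
    - [0,0,0]
    - [0,0,0]
    - [0,0,0]
    - [0,0,0]
    - [0,0,0]
    - [0,0,0]
    - [0,0,0]
    - [0,0,0]
    - [0,0,0]
    - [0,0,0]
  claw: [0,0,0,0,0,0,0,0,0,0]

```text
t: 25.33
position: [0.5526, -0.1124, 0.1626]
eef_rot: [-0.0, 0.992, 0.124, -0.002]
contact_force: [-1.3, -0.6, 1.2]
finger_gap: -0.0005
```

>>> servo_tool:
  translation:
    - [5,0,1]
    - [10,0,2]
    - [15,0,3]
    - [20,0,4]
    - [25,0,4]
    - [30,0,4]
    - [35,0,4]
    - [40,0,4]
    - [44,0,4]
    - [48,0,4]
  rot:
    - [0,0,0]
    - [0,0,0]
    - [0,0,0]
    - [0,0,0]
    - [0,0,0]
    - [0,0,0]
    - [0,0,0]
    - [0,0,0]
    - [0,0,0]
    - [0,0,0]
  claw: [0,0,0,0,0,0,0,0,0,0]

```text
t: 26.17
position: [0.5991, -0.1006, 0.1584]
eef_rot: [-0.001, 0.992, 0.124, -0.002]
contact_force: [-0.4, -0.6, -0.8]
finger_gap: 0.0002
```

>>> servo_tool:
  translation:
    - [3,0,0]
    - [6,0,0]
    - [9,0,0]
    - [9,0,0]
  rot:
    - [0,0,0]
    - [0,0,0]
    - [0,0,0]
    - [0,0,0]
  claw: [0,0,0,0]

```text
t: 26.5
position: [0.6039, -0.0994, 0.1584]
eef_rot: [0.0, 0.992, 0.123, -0.006]
contact_force: [-8.4, -2.6, 4.9]
finger_gap: 0.0002
```

```bash
python3 -c "
from h import *;st();pic('side22.png')"
```

```text
t 26.5 bank xyz mm [  42.8 -132.2  158.4] F bank [-8.81 -0.48  4.92] yaw 0.2472
```

View pics/side22.png

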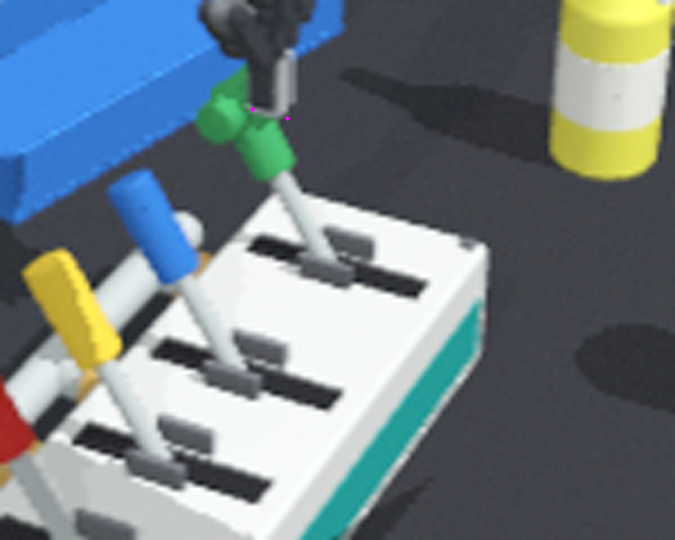

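Green is at its stop. I'll withdraw and check.

>>> servo_tool:
  translation:
    - [-10,0,0]
    - [-40,0,-5]
    - [-75,0,-20]
    - [-110,0,-35]
    - [-140,0,-50]
    - [-150,0,-60]
    - [-150,0,-60]
    - [-150,0,-60]
    - [-150,0,-60]
    - [-150,0,-60]
  rot:
    - [0,0,0]
    - [0,0,0]
    - [0,0,0]
    - [0,0,0]
    - [0,0,0]
    - [0,0,0]
    - [0,0,0]
    - [0,0,0]
    - [0,0,0]
    - [0,0,0]
  claw: [0,0,0,0,0,0,0,0,0,0]

```text
t: 27.38
position: [0.4632, -0.1351, 0.2182]
eef_rot: [-0.001, 0.992, 0.124, -0.002]
contact_force: [-0.5, 0.5, -0.7]
finger_gap: -0.0002
```

```bash
python3 -c "
from h import *;st()
from plant import capture
import cv2
for n in('side','top'):
  c=capture(n)['image'][:,:,::-1]; cv2.imwrite(f'pics/{n}23.png',c)
a=cv2.imread('pics/side23.png')[175:335,215:385];cv2.imwrite('pics/side23c.png',cv2.resize(a,None,fx=3.5,fy=3.5,interpolation=cv2.INTER_CUBIC))
"
```

```text
t 27.38 bank xyz mm [-102.3 -132.7  218.2] F bank [-0.32  0.63 -0.7 ] yaw 0.2486
```

View pics/side23c.png

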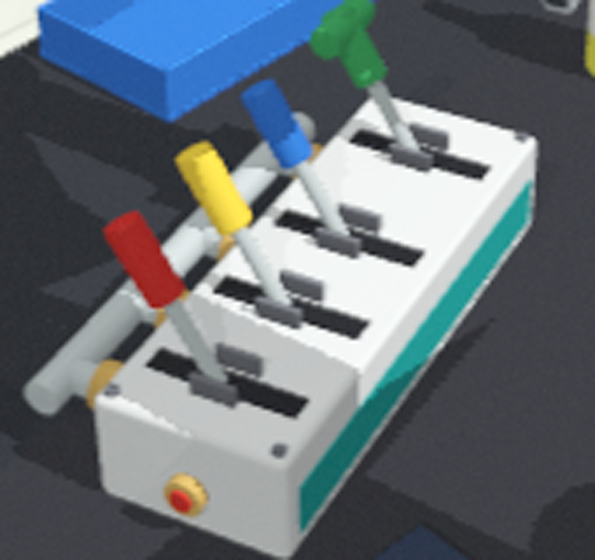

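View pics/top23.png

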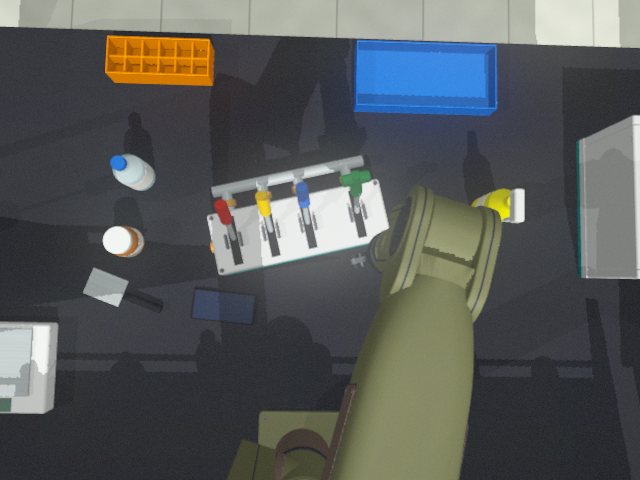

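```bash
python3 -c "
from h import *
for px,y in (((122,225),.15),((196,152),.065),((260,88),-.02)): print(ang((px[0]/3.5+215,px[1]/3.5+175),y))
from plant import close_job
print(close_job())"
```

```text
(np.float64(1.113), array([-0.1, -0.3]))
(np.float64(1.087), array([0., 0.]))
(np.float64(1.085), array([0., 0.]))
the job is handed in; nothing more can be done
None
```

All four levers are thrown to their far stops, green last, and the job is handed in at about 27.5 s. The bank let me throw them in the order blue, yellow, red, green. Each was already free when I felt it, at about 2–3 N, so no barred lever was pushed.

**Last checks**
- **Lever angles:** read from the side picture, red is at 1.11, yellow at 1.09 and blue at 1.09 rad. I did not measure green's angle. It stopped with the same force rise as the others, about 9 N, and stands parallel to them in the picture.
- **Overload pin:** it looks in.
- **Bystanders:** the flask, jar, phone, spatula and spray bottle look unmoved. The arm hides the beaker and dish in the last top view. In the side view taken before the green throw the beaker still stood in place, and the dish was not rechecked.
- **Gripper:** it is clear of everything, with the force reading within about 1 N of zero.

**What went wrong on the way**
- **Fingertip height:** the shut fingertips turned out about 25–30 mm higher than the stated tool offset. My first touch on blue therefore landed on its end cap, at about 12 N sideways and 17 N upward. The second pass went over the top of it. I corrected the height from the pictures.
- **Last joint at its range end:** on the first approach to red the last joint ran to the end of its range, reading 3.141 against 3.14. The tool fell about 20 mm short and brushed the lever's side at 2–3 N. I turned the tool and approached again.

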